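Load the tube shaker and start it

TASK

Get the samples shaking: lift the shaker's clear hood until it rests open on its stop, move every red-capped tube from the rack and stand it upright in a holder cup of its own, right down to the cup's floor, close the hood, and only then press the green start button fully down and let it go. The hood stays shut and the tubes stay in their cups; leave the blue-capped blank in the rack, and do not disturb the bottle and the tip box.

Things in the scene. Friction and masses are not known exactly. Their poses are not given: they have to be found in the camera images.
- shaker: White hooded tube shaker fixed to the bench. Origin on the bench below the middle of the hood's hinge line; x to its rear, y to its left, z up; its front faces the robot, turned by up to 7 degrees. Flat deck 75 mm up, from 200 mm before the origin to 85 mm behind it, 160 mm to the left to 270 mm to the right; control panel at the right-hand end, beside the hood.
- hood (a joint): Opening angle of the clear green-rimmed hood: 0 closed on the deck, 1.7 rad open on its stop. 0.5 kg, 180 mm deep, 290 wide, 155 high; its front wall leans back 30 mm towards the top. Hinged at its rear lower edge. Let go below about 0.6 rad it falls shut, above 0.9 rad it falls back onto its stop, weakly damped. Lifting it by the handle takes about 2 N.
- hood_hinge (a point): Middle of the hood's hinge line, 75 mm above the bench; the line runs along the shaker's y axis.
- hood_handle (a point): Middle of the bar of the hood's green U-shaped pull, of round 12 mm bar. The bar is parallel to the hinge line and 54 mm long over its ends; pinched at the ends from above it pivots between the fingers as the hood swings. 46 mm before the hood's front foot. Closed: 220 mm before the hinge and 35 mm above it, overhanging the base by 20 mm. Swings with the hood about the hinge.
- start_top (a point): Centre of the top of the round green start button, 32 mm diameter, facing up, on the panel at the shaker's right-hand end; 67 mm from the hood's side wall.
- start (a joint): How far the start button is pressed (m): 0 = up, 0.006 = fully down (takes about 5 N); a spring brings it back.
- cup1 (a point): Centre of the inner floor of holder cup 1 of five grey round cups in a row under the hood, numbered from right to left (along the shaker's +y), 56 mm apart. Bore 38 mm, wall 3 mm, inner depth 55 mm; the floor lies 91 mm above the bench, the rim 146 mm. Fixed to the shaker, same axes.
- cup2 (a point): Centre of the inner floor of holder cup 2 of five grey round cups in a row under the hood, numbered from right to left (along the shaker's +y), 56 mm apart. Bore 38 mm, wall 3 mm, inner depth 55 mm; the floor lies 91 mm above the bench, the rim 146 mm. Fixed to the shaker, same axes.
- cup3 (a point): Centre of the inner floor of holder cup 3 of five grey round cups in a row under the hood, numbered from right to left (along the shaker's +y), 56 mm apart. Bore 38 mm, wall 3 mm, inner depth 55 mm; the floor lies 91 mm above the bench, the rim 146 mm. Fixed to the shaker, same axes.
- cup4 (a point): Centre of the inner floor of holder cup 4 of five grey round cups in a row under the hood, numbered from right to left (along the shaker's +y), 56 mm apart. Bore 38 mm, wall 3 mm, inner depth 55 mm; the floor lies 91 mm above the bench, the rim 146 mm. Fixed to the shaker, same axes.
- cup5 (a point): Centre of the inner floor of holder cup 5 of five grey round cups in a row under the hood, numbered from right to left (along the shaker's +y), 56 mm apart. Bore 38 mm, wall 3 mm, inner depth 55 mm; the floor lies 91 mm above the bench, the rim 146 mm. Fixed to the shaker, same axes.
- tube1: Red-capped sample tube, about 65 g: round body 30 mm diameter, 98 mm tall, red screw cap 34 mm diameter and 20 mm tall on top (118 mm in all). Origin at the centre of its flat foot, z along the tube to the cap. Starts standing in an opening of the white rack, cap up. May be absent (three to five are there).
- tube2: Red-capped sample tube, about 65 g: round body 30 mm diameter, 98 mm tall, red screw cap 34 mm diameter and 20 mm tall on top (118 mm in all). Origin at the centre of its flat foot, z along the tube to the cap. Starts standing in an opening of the white rack, cap up. May be absent (three to five are there).
- tube3: Red-capped sample tube, about 65 g: round body 30 mm diameter, 98 mm tall, red screw cap 34 mm diameter and 20 mm tall on top (118 mm in all). Origin at the centre of its flat foot, z along the tube to the cap. Starts standing in an opening of the white rack, cap up. May be absent (three to five are there).
- tube4: Red-capped sample tube, about 65 g: round body 30 mm diameter, 98 mm tall, red screw cap 34 mm diameter and 20 mm tall on top (118 mm in all). Origin at the centre of its flat foot, z along the tube to the cap. Starts standing in an opening of the white rack, cap up. May be absent (three to five are there).
- tube5: Red-capped sample tube, about 65 g: round body 30 mm diameter, 98 mm tall, red screw cap 34 mm diameter and 20 mm tall on top (118 mm in all). Origin at the centre of its flat foot, z along the tube to the cap. Starts standing in an opening of the white rack, cap up. May be absent (three to five are there).
- rack: White two-tier tube rack, loose on the bench to the left of the shaker, 190 x 132 mm, 58.5 mm high, 0.45 kg. Origin at the centre of its underside, x along its long side. 3 x 2 square openings of 34 mm, 60 mm apart, at x = -60, 0, 60 and y = -30, 30 mm; tubes stand on its floor, 5 mm above the bench, loose in the openings.
- blank: Blue-capped blank, a tube of the same make and size as the samples, standing among them in the rack; it stays there. Origin at the centre of its foot.
- bottle: White bottle, 84 mm diameter, 190 mm tall, origin at the centre of its underside; stays where it is.
- tipbox: Blue box of pipette tips with clear top, 85 x 120 x 75 mm, origin at the centre of its underside; stays where it is.

How it is judged (in metres and radians):
On the way, in this order (a step that is already met when the one before it is completed fails the run):
1. the hood is fully open on its stop (value of joint hood above 1.62 rad), for 0.2 s.
2. every red-capped tube present stands in a cup, with the hood open (z of tube1 in the frame of cup3 between -0.006 and 0.008 m and x of tube1 in the frame of cup3 between -0.012 and 0.012 m and y of tube1 in the frame of cup3 between -0.124 and 0.124 m and angle between each of tube1, tube2, tube3, tube4, tube5's own z axis and vertical below 0.25 rad and z of tube2 in the frame of cup3 between -0.006 and 0.008 m and x of tube2 in the frame of cup3 between -0.012 and 0.012 m and y of tube2 in the frame of cup3 between -0.124 and 0.124 m and z of tube3 in the frame of cup3 between -0.006 and 0.008 m and x of tube3 in the frame of cup3 between -0.012 and 0.012 m and y of tube3 in the frame of cup3 between -0.124 and 0.124 m and z of tube4 in the frame of cup3 between -0.006 and 0.008 m and x of tube4 in the frame of cup3 between -0.012 and 0.012 m and y of tube4 in the frame of cup3 between -0.124 and 0.124 m and z of tube5 in the frame of cup3 between -0.006 and 0.008 m and x of tube5 in the frame of cup3 between -0.012 and 0.012 m and y of tube5 in the frame of cup3 between -0.124 and 0.124 m and value of joint hood above 1.2 rad), for 0.2 s.
3. the hood is closed (value of joint hood below 0.04 rad), for 0.2 s.
4. the start button is pressed fully down with the hood closed and the tubes in their cups (value of joint hood below 0.04 rad and value of joint start above 0.0052 m and z of tube1 in the frame of cup3 between -0.006 and 0.008 m and x of tube1 in the frame of cup3 between -0.012 and 0.012 m and y of tube1 in the frame of cup3 between -0.124 and 0.124 m and angle between each of tube1, tube2, tube3, tube4, tube5's own z axis and vertical below 0.25 rad and z of tube2 in the frame of cup3 between -0.006 and 0.008 m and x of tube2 in the frame of cup3 between -0.012 and 0.012 m and y of tube2 in the frame of cup3 between -0.124 and 0.124 m and z of tube3 in the frame of cup3 between -0.006 and 0.008 m and x of tube3 in the frame of cup3 between -0.012 and 0.012 m and y of tube3 in the frame of cup3 between -0.124 and 0.124 m and z of tube4 in the frame of cup3 between -0.006 and 0.008 m and x of tube4 in the frame of cup3 between -0.012 and 0.012 m and y of tube4 in the frame of cup3 between -0.124 and 0.124 m and z of tube5 in the frame of cup3 between -0.006 and 0.008 m and x of tube5 in the frame of cup3 between -0.012 and 0.012 m and y of tube5 in the frame of cup3 between -0.124 and 0.124 m), for 0.05 s.
At the end, for the whole second after the job is handed in: Each red-capped tube stands in a cup (foot within 8 mm of its floor, within 12 mm of the row's line, leaning under 0.25 rad), at rest; hood closed (under 0.04 rad), button up (under 1.5 mm); bottle and tip box upright; rack level with the blank upright in it (foot under 20 mm above its underside) (z of tube1 in the frame of cup3 between -0.006 and 0.008 m and x of tube1 in the frame of cup3 between -0.012 and 0.012 m and y of tube1 in the frame of cup3 between -0.124 and 0.124 m and angle between each of tube1, tube2, tube3, tube4, tube5's own z axis and vertical below 0.25 rad and z of tube2 in the frame of cup3 between -0.006 and 0.008 m and x of tube2 in the frame of cup3 between -0.012 and 0.012 m and y of tube2 in the frame of cup3 between -0.124 and 0.124 m and z of tube3 in the frame of cup3 between -0.006 and 0.008 m and x of tube3 in the frame of cup3 between -0.012 and 0.012 m and y of tube3 in the frame of cup3 between -0.124 and 0.124 m and z of tube4 in the frame of cup3 between -0.006 and 0.008 m and x of tube4 in the frame of cup3 between -0.012 and 0.012 m and y of tube4 in the frame of cup3 between -0.124 and 0.124 m and z of tube5 in the frame of cup3 between -0.006 and 0.008 m and x of tube5 in the frame of cup3 between -0.012 and 0.012 m and y of tube5 in the frame of cup3 between -0.124 and 0.124 m and linear speed of each of tube1, tube2, tube3, tube4, tube5 below 0.03 m/s and value of joint hood below 0.04 rad and value of joint start below 0.0015 m and angle between each of bottle, tipbox, blank's own z axis and vertical below 0.3 rad and z of blank in the frame of rack below 0.02 m and angle between rack's own z axis and vertical below 0.1 rad); the robot touches nothing.
It fails at once if the white bottle is moved more than 30 mm or knocked over (distance of bottle from where it was at the start of the episode above 0.03 m or angle between bottle's own z axis and vertical above 0.5 rad).
It fails at once if the box of pipette tips is moved more than 30 mm or knocked over (distance of tipbox from where it was at the start of the episode above 0.03 m or angle between tipbox's own z axis and vertical above 0.5 rad).
It fails at once if the blue-capped blank is taken out of the rack (z of blank in the frame of rack above 0.03 m).
It fails at once if the start button is pressed down while the hood is not closed (value of joint start above 0.004 m and value of joint hood above 0.08 rad).
Of tube1, tube2, tube3, tube4, tube5 only 3 to 5 are there at a start; the rules pass over those that are not, and their reading is None.
At some moment in a run one of rack may be knocked a few centimetres aside while the robot is not near it.
It also fails if it takes over 210 s, if anything falls off the work surface, if the arm or the gripper's body presses on something with over 40 N, if the wrist force passes 120 N, or if a joint passes its speed limit or range.

ROBOT

A 7-joint arm with a two-finger parallel gripper is mounted at the origin on the work surface. World frame = base frame: x ahead of the robot, y to its left, z up, the work surface at z = 0. Lengths are in mm, angles in rad, forces in N, time in s.
With the tool pointing down it reaches from about 425 to 1025 mm from the base axis. Payload 9.4 kg.
Tool frame: the origin (TCP) lies at the very end of the fingers, on their centre line; the grasp point (between the pads) lies 19 mm behind it (arm.grasp_offset is the distance from the TCP to the grasp point, in mm); z points along the fingers, y is the line along which they close (so a half turn about z gives the same grasp; the last joint's range is limited). The gripper opens to 93 mm and grips with 3 to 60 N. Pads are 15 mm wide; open, the fingers measure 128 mm over their backs; the gripper's body (75 mm by 188 mm) begins 65 mm behind the grasp point.
Start: joints at [1.089, 0.599, -0.003, 1.599, 0.002, 0.943, -0.08], TCP at [285.521, -666.41, 218.618] pointing down, gripper open.
Joint ranges: [-2.57, 2.57], [-0.35, 1.97], [-1.29, 1.29], [0.11, 2.56], [-1.05, 4.19], [0.11, 1.86], [-2.63, 2.63]. Speed limits (rad/s): [2.22, 2.22, 3.01, 3.01, 3.14, 3.14, 3.14].

INTERFACE

Orientations are given as a unit quaternion [x, y, z, w].
In Python, from station import arm gives the robot as it stands. The module is installed in compiled form; this text tells all that it offers.
- The arm moves only by the tool servo_tool, never from a script. Its argument "moves" is one flat list of numbers, 7 for each row, row after row: the turn, a rotation vector about the tool's x, y, z in rad, then the shift along the tool's x, y, z in cm, then the finger opening in cm, from 0 to 9.3. In form: [rx, ry, rz, tx, ty, tz, hand, rx, ry, rz, tx, ty, tz, hand, ...]. A call has exactly 8 rows; each row shifts and turns the commanded pose from where the row before left it, along the tool's axes as they then stand; what a row does not reach is not made up. A row lasts 1/10 s, in which the tool goes at most 50 mm and 8.59 degrees, less where a joint would pass 70% of its speed; a pose out of reach is approached as far as the arm can. A call is refused whole if a number of a shift passes 5 or a number of a turn 0.15, either way. A call with a gripper value outside its range is refused whole. The fingers move at their own pace and stop on an object; "force" is the grip in N (left out, the last holds). Time passes only in rows, so rows that do not move let the fingers close, or fill a call up. It gives the time, the measured TCP pose, the force, the opening and the grip force at its end, in the units of the state.
- arm.observe(): the state, without advancing time (a new reading comes with each control period).
- arm.grab_frame(name): name is "scene" or "top" or "wrist"; returns (picture, depth): 384x512x3 uint8, red, green, blue; 384x512 float32, mm along the optical axis (not along the pixel's ray), 0 where there is no reading.
- arm.camera_params(name): a dict with "mtx" (3x3 intrinsics, pixels), "extrinsics" (4x4, takes a point from world to camera coordinates). Camera axes: x right, y down, z forward; pixel columns grow to the right and rows downward; lengths in mm; the calibration is good to about 2 mm. The wrist camera is an equidistant fisheye: a pixel r from the principal point sees the ray r / f radians off the axis. A picture is of the moment at which its call begins: read the wrist's pose just before it. camera_params takes no time and is no camera call; for the wrist camera it gives the pose at the moment of the call.
- arm.hand_in(): hands the job in; it is judged then, once.
The state is a dict: "t": time; "joints": joint angles; "joint_velocities": joint speeds; "joint_efforts": joint torques, N m; "eef_pos": TCP position; "tcp_rot": TCP orientation; "ft_force": force on the tool from outside, world axes, zero at the start; "ft_torque": the same for the moment, N m; "width": opening from 0.0 (shut) to 1.0 (fully open); "finger_force": force on a finger pad.
Only numpy, scipy, OpenCV 4.12 (cv2) and the standard library are available. Lean on these libraries where they do the work, as an engineer would, in place of code of your own. Each camera call takes 0.05 s, during which the arm holds its last target. There are 200 camera calls.

## Working session

There is one attempt and no reset: what is moved stays moved. The work goes in short steps, Python scripts to look and compute and a tool call to move; the robot and the scene stay as the last step left them, time stands still between calls to the robot, and variables do not carry over. Pictures are saved under pics/ and viewed, at most 14 in all, crops included, and the job is handed in when it is done.

Besides the shell and the picture viewer there is one more tool, called after ">>>" by a JSON object that holds its "op" and its "data". servo_tool: Moves the arm, as the interface text tells. Its arguments: {"type":"object","properties":{"moves":{"type":"array"},"force":{"type":"number"}},"required":["moves"]}

```bash
mkdir -p pics
cat > h.py <<'E'
import numpy as np, cv2
from station import arm
from scipy.spatial.transform import Rotation as R
def shot(name):
    p=arm.camera_params(name); im,d=arm.grab_frame(name); return im,d,np.array(p['mtx']),np.array(p['extrinsics'])
def px2w(u,v,d,K,E,n=2):
    w=d[v-n:v+n+1,u-n:u+n+1]; w=w[w>0]; z=np.median(w)
    c=np.array([(u-K[0,2])/K[0,0]*z,(v-K[1,2])/K[1,1]*z,z,1]); return (np.linalg.inv(E)@c)[:3]
def cloud(d,K,E):
    v,u=np.mgrid[:d.shape[0],:d.shape[1]]; c=np.stack([(u-K[0,2])/K[0,0]*d,(v-K[1,2])/K[1,1]*d,d,np.ones_like(d)],-1)
    return (c@np.linalg.inv(E).T)[...,:3]
def save(n,im): cv2.imwrite('pics/'+n,im[...,::-1])
E
python3 - <<'E'
from h import *
s=arm.observe(); print({k:np.round(v,3) for k,v in s.items()}); print(arm.grasp_offset)
for n in('top','scene'):
    im,d,K,E=shot(n); np.savez('pics/'+n+'0.npz',im=im,d=d,K=K,E=E); save(n+'0.png',cv2.resize(im,(800,600)))
    print(n,K,np.linalg.inv(E).round(2))
E
```

```text
{'t': np.float64(0.0), 'joints': array([ 1.089,  0.6  , -0.003,  1.6  ,  0.002,  0.943, -0.08 ]), 'joint_velocities': array([ 0.   ,  0.001, -0.002, -0.001, -0.001,  0.   , -0.   ]), 'joint_efforts': array([ 0.0000e+00, -7.6508e+01,  1.4970e+00, -2.5236e+01, -5.2000e-02,
        1.7000e-02,  0.0000e+00]), 'eef_pos': array([ 285.323, -665.964,  217.765]), 'tcp_rot': array([ 0.98 ,  0.201, -0.   , -0.001]), 'ft_force': array([ 1.173, -0.239, -0.535]), 'ft_torque': array([0.051, 0.049, 0.004]), 'finger_force': np.float64(0.0), 'width': np.float64(1.0)}
18.8
top [[490.61606078   0.         252.89202751]
 [  0.         490.61606078 192.35862669]
 [  0.           0.           1.        ]] [[-2.00000e-02 -9.80000e-01  1.70000e-01  3.18820e+02]
 [-1.00000e+00  2.00000e-02  0.00000e+00 -8.13000e+01]
 [-1.00000e-02 -1.70000e-01 -9.80000e-01  1.57829e+03]
 [ 0.00000e+00  0.00000e+00  0.00000e+00  1.00000e+00]]
scene [[442.74981597   0.         258.96376329]
 [  0.         442.74981597 193.01692144]
 [  0.           0.           1.        ]] [[ 9.00000e-02  9.50000e-01 -3.00000e-01  9.26460e+02]
 [ 1.00000e+00 -9.00000e-02  3.00000e-02 -9.84400e+01]
 [ 0.00000e+00 -3.00000e-01 -9.50000e-01  1.21311e+03]
 [ 0.00000e+00  0.00000e+00  0.00000e+00  1.00000e+00]]
```

View pics/top0.png

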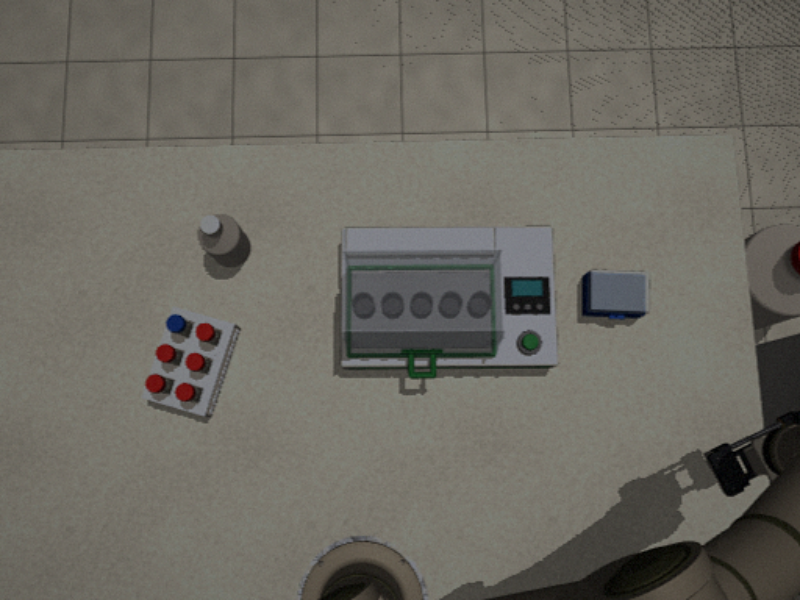

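View pics/scene0.png

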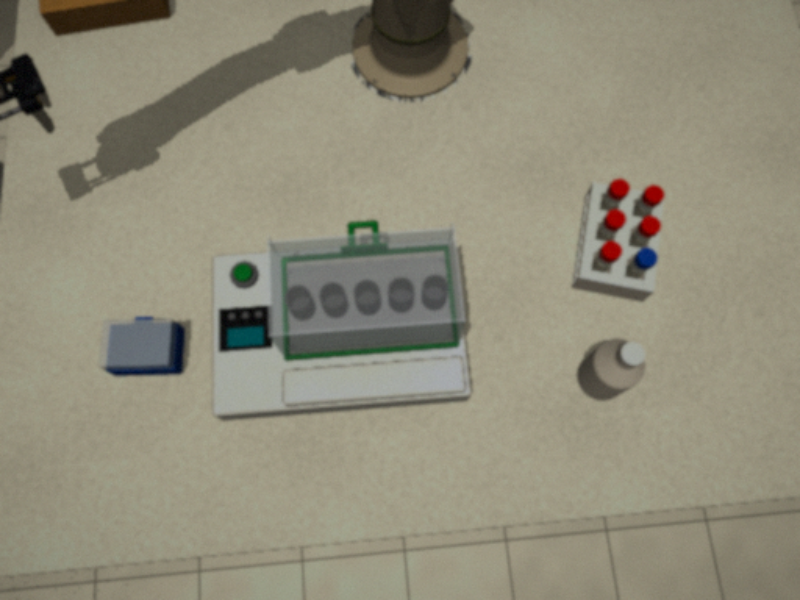

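The top view shows the shaker with its closed hood in the centre (handle at about 422,375, button 529,342), and the cups at row ~304. The rack on the left has five red caps and the blue one at (177,323). The bottle is at (220,235) and the tip box at (615,293). The scene view agrees.

```bash
cat >> h.py <<'E'
def mask(im,c):
    h=cv2.cvtColor(im,cv2.COLOR_RGB2HSV); H,S,V=h[...,0],h[...,1],h[...,2]
    g=dict(red=(H<8)|(H>172),green=(H>45)&(H<80),blue=(H>105)&(H<125))[c]
    return (g&(S>130)&(V>50)).astype(np.uint8)
def rayz(u,v,z,K,E):
    M=np.linalg.inv(E); o=M[:3,3]; r=M[:3,:3]@np.array([(u-K[0,2])/K[0,0],(v-K[1,2])/K[1,1],1]); return o+r*(z-o[2])/r[2]
def caps(im,d,K,E,c='red',z=None):
    n,l,st,ce=cv2.connectedComponentsWithStats(mask(im,c)); P=cloud(d,K,E); out=[]
    for i in range(1,n):
        if st[i,4]<40: continue
        q=P[(l==i)&(d>0)]; t=q[q[:,2]>np.percentile(q[:,2],90)-6]; out.append((ce[i].round(1),st[i,4],((t.min(0)+t.max(0))/2).round(1),t[:,2].max().round(1)))
    return out
E
python3 - <<'E'
from h import *
for n in('top','scene'):
    f=np.load('pics/'+n+'0.npz'); im,d,K,E=[f[k] for k in('im','d','K','E')]
    P=cloud(d,K,E); print(n)
    for c in('red','blue','green'):
        for o in caps(im,d,K,E,c): print(c,*o)
    m=(d>0)&(P[...,2]>60)&(P[...,2]<85)&(P[...,1]<130)&(P[...,1]>-450)&(P[...,0]>400)
    n_,l,st,_=cv2.connectedComponentsWithStats(m.astype(np.uint8)); q=P[(l==1+st[1:,4].argmax())]
    print('deck z',np.median(q[:,2])); r=cv2.minAreaRect(q[:,:2].astype(np.float32)); print(r,cv2.boxPoints(r).round(1).tolist())
    g=P[(mask(im,'green')>0)&(d>0)]
    k=g[(g[:,2]>98)&(g[:,2]<122)&(g[:,0]<g[:,0].min()+25)]; print('handle',k.mean(0),k.min(0),k.max(0))
    for (u,v) in ([(232,195),(251,195),(269,195),(288,195),(306,195)] if n=='top' else []): print(u,v,P[v,u].round(0),rayz(u,v,146,K,E).round(1),rayz(u,v,91,K,E).round(1))
E
```

```text
top
red [130.6 211.9] 100 [524.8 290.8 125. ] 130.1
red [105.1 225.6] 98 [486.  366.1 123.6] 127.8
red [124.2 231.1] 99 [468.3 308.9 124.9] 130.4
red [ 98.5 244.9] 104 [428.5 385.2 123.1] 127.0
red [117.8 250.4] 104 [410.9 328.1 125.2] 131.2
blue [111.8 206.4] 92 [544.5 347.2 124.7] 129.4
green [339.  218.3] 70 [ 494.9 -336.7   97.9] 101.9
green [269.9 235.3] 107 [ 450.6 -125.6  117.5] 122.6
deck z 73.74620789969504
((592.2882080078125, -276.1640625), (240.0409393310547, 285.11041259765625), 89.2464370727539) [[448.20001220703125, -394.29998779296875], [733.2999877929688, -398.0], [736.4000244140625, -158.0], [451.29998779296875, -154.3000030517578]]
handle [ 439.07428632 -125.99834993  114.11629892] [ 429.05598345 -149.84444233  106.20769792] [ 453.42704388 -101.35122852  120.60360659]
232 195 [551. -19. 231.] [565.8 -15.3 146. ] [575.3 -12.8  91. ]
251 195 [550. -72. 230.] [564.6 -71.6 146. ] [574.  -71.3  91. ]
269 195 [ 550. -123.  225.] [ 563.4 -124.9  146. ] [ 572.8 -126.6   91. ]
288 195 [ 548. -175.  229.] [ 562.1 -181.1  146. ] [ 571.4 -185.    91. ]
306 195 [ 547. -225.  23
[... 254 characters left out ...]
90.3 160.5] 146 [529.  288.6 123. ] 126.9
blue [413.2 164.7] 123 [547.8 345.3 124. ] 128.8
blue [ 92.3 236.7] 114 [ 642.8 -521.9   58.2] 64.8
green [231.7 144.3] 66 [ 444.2 -126.2  116.9] 121.1
green [155. 174.] 98 [ 499.9 -337.3   98. ] 103.0
green [237.1 224.1] 196 [ 657.8 -127.4  103.6] 109.7
deck z 74.75841156218098
((600.1845703125, -184.8378448486328), (431.5814208984375, 285.34002685546875), 89.07103729248047) [[454.0, -398.29998779296875], [739.2999877929688, -402.8999938964844], [746.2999877929688, 28.600000381469727], [461.0, 33.20000076293945]]
handle [ 441.88878011 -125.33225591  115.42525696] [ 433.75794595 -149.4308437   109.21298978] [ 453.74648968 -102.92245127  121.08441641]
```

>>> {"op": "servo_tool", "data": {"moves": [0,0,0.105,0,0,0,7.5,0,0,0.105,0,0,0,7.5,0,0,0.105,0,0,0,7.5,0,0,0.105,0,0,0,7.5,0,0,0,0.9,-3.4,0,7.5,0,0,0,0.9,-3.4,0,7.5,0,0,0,0.9,-3.4,0,7.5,0,0,0,0.9,-3.4,0,7.5], "force": 20}}

```text
t: 0.9
eef_pos: [323.6, -529.4, 218.2]
tcp_rot: [1.0, -0.008, -0.0, -0.0]
ft_force: [1.2, 0.0, 0.7]
width: 0.808
finger_force: 0.0
```

>>> {"op": "servo_tool", "data": {"moves": [0,0,0,0.9,-3.4,0,7.5,0,0,0,0.9,-3.4,0,7.5,0,0,0,0.9,-3.4,0,7.5,0,0,0,0.9,-3.4,0,7.5,0,0,0,0.9,-3.4,0,7.5,0,0,0,0.9,-3.4,0,7.5,0,0,0,0.9,-3.4,0,7.5,0,0,0,0.9,-3.4,0,7.5]}}

```text
t: 1.7
eef_pos: [399.8, -258.6, 218.5]
tcp_rot: [1.0, -0.008, -0.0, -0.0]
ft_force: [-0.5, 0.9, 0.1]
width: 0.806
finger_force: 0.0
```

>>> {"op": "servo_tool", "data": {"moves": [0,0,0,0.9,-3.4,0,7.5,0,0,0,0.9,-3.4,0,7.5,0,0,0,0.9,-3.4,0,7.5,0,0,0,0.9,-3.4,0,7.5,0,0,0,0,0,0,7.5,0,0,0,0,0,0,7.5,0,0,0,0,0,0,7.5,0,0,0,0,0,0,7.5]}}

```text
t: 2.5
eef_pos: [437.4, -125.8, 218.6]
tcp_rot: [1.0, -0.009, -0.0, 0.0]
ft_force: [-0.2, -0.0, 0.4]
width: 0.804
finger_force: 0.0
```

Run:
```python
from h import *
im,d,K,E=shot('wrist'); np.savez('pics/w1.npz',im=im,d=d,K=K,E=E); save('w1.png',cv2.resize(im,(800,600)))
print(K,np.linalg.inv(E).round(3))
# fisheye equidistant cloud; depth along optical axis
v,u=np.mgrid[:384,:512]; x=(u-K[0,2])/K[0,0]; y=(v-K[1,2])/K[1,1]; r=np.hypot(x,y)+1e-9
t=np.tan(np.minimum(r,1.4)); c=np.stack([x/r*t*d,y/r*t*d,d,np.ones_like(d)],-1); P=(c@np.linalg.inv(E).T)[...,:3]
m=(mask(im,'green')>0)&(d>0)&(np.abs(P[...,0]-437)<45)&(np.abs(P[...,1]+126)<60)
g=P[m]; print(len(g),g.min(0),g.max(0)); b=g[g[:,0]<g[:,0].min()+11]; print('bar',b.min(0),b.max(0),b.mean(0))
v_,u_=np.nonzero(m); print(u_.min(),u_.max(),v_.min(),v_.max())
```

```text
[[297.31863964   0.         256.60803012]
 [  0.         297.31863964 195.05720427]
 [  0.           0.           1.        ]] [[-1.60000e-02 -9.58000e-01 -2.87000e-01  5.17691e+02]
 [-1.00000e+00  1.60000e-02  3.00000e-03 -1.27027e+02]
 [ 2.00000e-03  2.87000e-01 -9.58000e-01  3.86212e+02]
 [ 0.00000e+00  0.00000e+00  0.00000e+00  1.00000e+00]]
1714 [ 431.5601597  -185.92308985   84.13835451] [481.99728779 -66.45315869 128.75320122]
bar [ 431.5601597  -151.29971186  110.40478007] [ 442.54500106 -100.80096786  119.53941932] [ 437.23411487 -126.40783597  116.84464871]
195 320 148 200
```

View pics/w1.png

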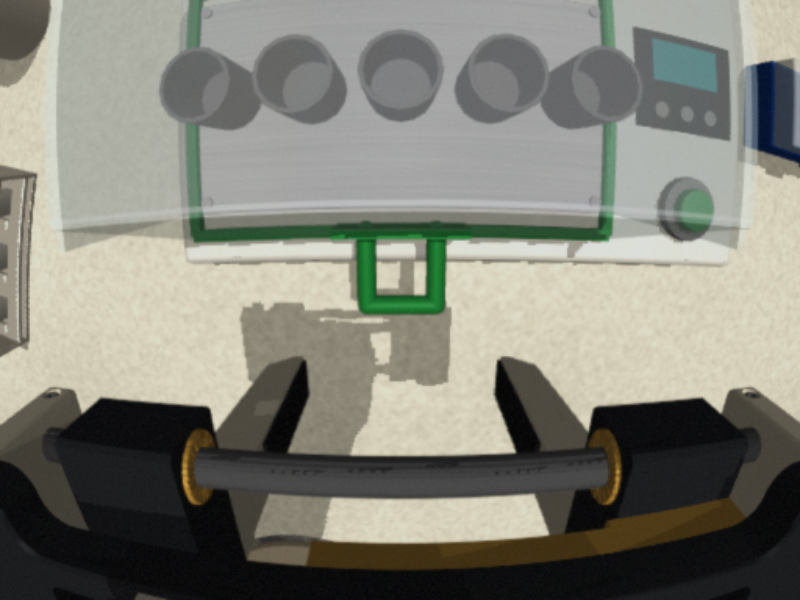

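The wrist view shows the U-handle centred between the open fingers, with its bar at (402,303); the bar measures as (437,-126,111), which matches expectations. I'll descend and pinch.

>>> {"op": "servo_tool", "data": {"moves": [0,0,0,0,0,2.1,7.5,0,0,0,0,0,2.1,7.5,0,0,0,0,0,2.1,7.5,0,0,0,0,0,2.1,7.5,0,0,0,0,0,2.1,7.5,0,0,0,0,0,2.1,7.5,0,0,0,0,0,0,7.5,0,0,0,0,0,0,7.5]}}

```text
t: 3.35
eef_pos: [437.4, -125.2, 92.7]
tcp_rot: [1.0, -0.008, -0.001, -0.0]
ft_force: [0.7, -0.2, -0.0]
width: 0.805
finger_force: 0.0
```

>>> {"op": "servo_tool", "data": {"moves": [0,0,0,0,0,0,4.0,0,0,0,0,0,0,4.0,0,0,0,0,0,0,4.0,0,0,0,0,0,0,4.0,0,0,0,0,0,0,4.0,0,0,0,0,0,0,4.0,0,0,0,0,0,0,4.0,0,0,0,0,0,0,4.0], "force": 20}}

```text
t: 4.15
eef_pos: [438.2, -125.6, 93.3]
tcp_rot: [1.0, -0.008, 0.001, 0.001]
ft_force: [-1.4, -5.6, 7.5]
width: 0.571
finger_force: 20.0
```

Run:
```python
import numpy as np
# arc increments (tool x fwd, tool z down), cm
r=np.hypot(22,3.5);a=np.arctan2(3.5,22)
ph=np.linspace(0,1.66,25); x=-r*np.cos(a+ph); z=r*np.sin(a+ph)
print(np.c_[ph[1:],np.diff(x),-np.diff(z)].round(2).tolist())
```

```text
[[0.07, 0.29, -1.51], [0.14, 0.4, -1.49], [0.21, 0.5, -1.46], [0.28, 0.6, -1.42], [0.35, 0.7, -1.37], [0.42, 0.79, -1.32], [0.48, 0.88, -1.26], [0.55, 0.96, -1.2], [0.62, 1.05, -1.13], [0.69, 1.12, -1.06], [0.76, 1.19, -0.98], [0.83, 1.26, -0.89], [0.9, 1.31, -0.8], [0.97, 1.37, -0.71], [1.04, 1.41, -0.61], [1.11, 1.45, -0.52], [1.18, 1.48, -0.41], [1.25, 1.51, -0.31], [1.31, 1.53, -0.2], [1.38, 1.54, -0.1], [1.45, 1.54, 0.01], [1.52, 1.54, 0.11], [1.59, 1.52, 0.22], [1.66, 1.51, 0.32]]
```

>>> {"op": "servo_tool", "data": {"moves": [0,0,0,0.3,0,-1.5,4.0,0,0,0,0.4,0,-1.5,4.0,0,0,0,0.5,0,-1.45,4.0,0,0,0,0.6,0,-1.4,4.0,0,0,0,0.7,0,-1.4,4.0,0,0,0,0.8,0,-1.3,4.0,0,0,0,0.9,0,-1.25,4.0,0,0,0,0.95,0,-1.2,4.0]}}

```text
t: 4.95
eef_pos: [489.3, -126.4, 203.3]
tcp_rot: [1.0, -0.008, 0.0, 0.001]
ft_force: [3.1, -5.5, -4.8]
width: 0.578
finger_force: 20.0
```

Forces are low and the arc tracks, so I'll continue.

>>> {"op": "servo_tool", "data": {"moves": [0,0,0,1.05,0,-1.15,4.0,0,0,0,1.1,0,-1.05,4.0,0,0,0,1.2,0,-1.0,4.0,0,0,0,1.25,0,-0.9,4.0,0,0,0,1.3,0,-0.8,4.0,0,0,0,1.4,0,-0.7,4.0,0,0,0,1.4,0,-0.6,4.0,0,0,0,1.45,0,-0.5,4.0]}}

```text
t: 5.75
eef_pos: [590.8, -127.8, 269.8]
tcp_rot: [1.0, -0.008, -0.0, 0.001]
ft_force: [0.9, -3.7, -4.1]
width: 0.573
finger_force: 20.0
```

>>> {"op": "servo_tool", "data": {"moves": [0,0,0,1.5,0,-0.4,4.0,0,0,0,1.5,0,-0.3,4.0,0,0,0,1.5,0,-0.2,4.0,0,0,0,1.55,0,-0.1,4.0,0,0,0,1.55,0,0,4.0,0,0,0,1.55,0,0.1,4.0,0,0,0,1.5,0,0.2,4.0,0,0,0,1.5,0,0.3,4.0]}}

```text
t: 6.55
eef_pos: [711.7, -129.5, 272.5]
tcp_rot: [1.0, -0.008, -0.001, 0.0]
ft_force: [-0.2, -3.6, -6.0]
width: 0.573
finger_force: 20.0
```

>>> {"op": "servo_tool", "data": {"moves": [0,0,0,0.7,0,0.2,4.0,0,0,0,0,0,0,4.0,0,0,0,0,0,0,7.0,0,0,0,0,0,0,7.0,0,0,0,0,0,0,7.0,0,0,0,0,0,0,7.0,0,0,0,0,0,-2.0,7.0,0,0,0,0,0,-3.0,7.0]}}

```text
t: 7.35
eef_pos: [718.4, -128.4, 320.5]
tcp_rot: [1.0, -0.007, -0.002, -0.0]
ft_force: [1.0, 0.5, 0.3]
width: 0.752
finger_force: 0.0
```

>>> {"op": "servo_tool", "data": {"moves": [0,0,0,0,0,-3.0,7.0,0,0,0,0,0,-2.0,7.0,0,0,0,-3,-2,0,7.0,0,0,0,-4,-3,0,7.0,0,0,0,-4,-3,0,7.0,0,0,0,-4,-3,0,7.0,0,0,0,-4,-3,0,7.0,0,0,0,-2,-1,0,7.0]}}

```text
t: 8.15
eef_pos: [508.4, 27.4, 372.2]
tcp_rot: [1.0, -0.006, 0.0, -0.001]
ft_force: [-0.7, -0.0, 0.4]
width: 0.753
finger_force: 0.0
```

Run:
```python
from h import *
s=arm.observe(); print(s['joints'].round(2),s['eef_pos'].round(1),R.from_quat(s['tcp_rot']).as_matrix().round(3).tolist(),s['t'])
for n in('top','scene'):
    im,d,K,E=shot(n); np.savez('pics/'+n+'1.npz',im=im,d=d,K=K,E=E); save(n+'1.png',im)
    for c in('red','blue'):
        for o in caps(im,d,K,E,c): print(n,c,*o)
im=np.load('pics/top1.npz')['im']; save('top1c.png',cv2.resize(im[110:270,80:400],(800,400),interpolation=cv2.INTER_CUBIC))
```

```text
[-0.17  0.18  0.01  1.88 -0.    1.08 -1.74] [508.4  27.4 372.2] [[1.0, -0.011, 0.0], [-0.011, -1.0, 0.001], [0.0, -0.001, -1.0]] 8.15
top red [130.7 212. ] 102 [525.  290.7 124.9] 130.8
top red [105.2 225.7] 100 [484.7 366.2 123.7] 128.5
top red [124.4 231.1] 105 [468.4 309.1 123.5] 127.8
top red [ 98.6 244.9] 106 [428.5 383.1 124.7] 129.9
top red [117.8 250.5] 106 [411.1 326.7 125.3] 130.4
top blue [111.8 206.4] 92 [544.2 347.2 124.4] 128.5
scene red [395.5 120.7] 139 [416.8 324.9 124. ] 129.3
scene red [417.5 124.8] 140 [433.8 382.2 123.9] 128.5
scene red [392.9 140.1] 143 [472.7 307.4 123.9] 128.2
scene red [415.2 144.3] 147 [489.3 365.2 123.4] 127.3
scene red [390.3 160.6] 145 [529.3 289.2 123.5] 127.7
scene blue [413.  164.8] 124 [547.8 346.1 124.6] 129.9
scene blue [ 94.4 235.8] 144 [ 642.8 -522.6   56.3] 61.7
```

View pics/top1c.png

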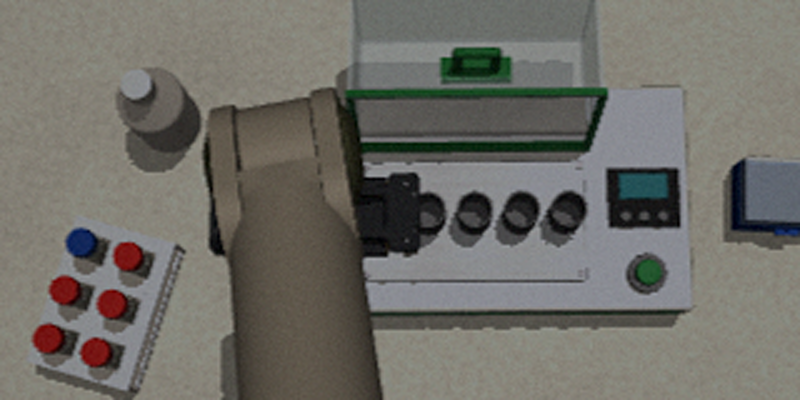

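Hood rests open; handle behind the rim at about (475,65) in the crop, cups empty at (430..567,213). Next I'll turn the tool by 90° and go above the first tube.

>>> {"op": "servo_tool", "data": {"moves": [0,0,-0.144,0,0,0,5.0,0,0,-0.144,0,0,0,5.0,0,0,-0.144,0,0,0,5.0,0,0,-0.144,0,0,0,5.0,0,0,-0.144,0,0,0,5.0,0,0,-0.144,0,0,0,5.0,0,0,-0.144,0,0,0,5.0,0,0,-0.144,0,0,0,5.0]}}

```text
t: 9.05
eef_pos: [512.5, 23.6, 371.7]
tcp_rot: [0.841, 0.54, 0.0, 0.0]
ft_force: [-0.8, -1.2, -0.0]
width: 0.538
finger_force: 0.0
```

>>> {"op": "servo_tool", "data": {"moves": [0,0,-0.144,0,0,0,5.0,0,0,-0.144,0,0,0,5.0,0,0,-0.144,0,0,0,5.0,0,0,0,4.4,0.3,0,5.0,0,0,0,4.4,0.3,0,5.0,0,0,0,4.4,0.3,0,5.0,0,0,0,4.4,0.3,0,5.0,0,0,0,4.4,0.3,0,5.0]}}

```text
t: 9.85
eef_pos: [528.1, 245.5, 371.7]
tcp_rot: [0.708, 0.706, 0.0, 0.0]
ft_force: [-0.0, 0.2, -0.1]
width: 0.534
finger_force: 0.0
```

>>> {"op": "servo_tool", "data": {"moves": [0,0,0,4.3,0.4,0,5.0,0,0,-0.118,0,0,3.0,5.0,0,0,-0.118,0,0,3.0,5.0,0,0,-0.118,0,0,3.0,5.0,0,0,-0.118,0,0,3.0,5.0,0,0,0,0,0,0,5.0,0,0,0,0,0,0,5.0,0,0,0,0,0,0,5.0]}}

```text
t: 10.65
eef_pos: [532.2, 287.6, 253.2]
tcp_rot: [0.524, 0.851, 0.001, 0.0]
ft_force: [0.3, 0.5, 0.0]
width: 0.537
finger_force: 0.0
```

```bash
cat >> h.py <<'E'
def fcloud(d,K,E):
    v,u=np.mgrid[:384,:512]; x=(u-K[0,2])/K[0,0]; y=(v-K[1,2])/K[1,1]; r=np.hypot(x,y)+1e-9
    t=np.tan(np.minimum(r,1.4)); c=np.stack([x/r*t*d,y/r*t*d,d,np.ones_like(d)],-1); return (c@np.linalg.inv(E).T)[...,:3]
def wcaps(zlo=115,zhi=140):
    """cap tops seen by the wrist camera: fit circle of 34 mm to the top-face points"""
    s=arm.observe(); im,d,K,E=shot('wrist'); P=fcloud(d,K,E); res=[]
    for c in('red','blue'):
        n,l,st,ce=cv2.connectedComponentsWithStats(mask(im,c))
        for i in range(1,n):
            if st[i,4]<150: continue
            q=P[(l==i)&(d>0)]; z=np.percentile(q[:,2],85); q=q[abs(q[:,2]-z)<4]
            (x,y),r=cv2.minEnclosingCircle(q[:,:2].astype(np.float32)); res.append((c,ce[i].round(),st[i,4],np.round([x,y,r,z],1)))
    return s,im,res
def pose():
    s=arm.observe(); m=R.from_quat(s['tcp_rot']).as_matrix(); print('TCP',s['eef_pos'].round(1),'yaw',np.degrees(np.arctan2(m[1,0],m[0,0])).round(2),'tilt',np.degrees(np.arccos(-m[2,2])).round(2),'t',s['t'],'w',s['width'].round(3)); return s,m
E
python3 - <<'E'
from h import *
pose(); s,im,r=wcaps(); save('w2.png',cv2.resize(im,(800,600)))
for o in r: print(*o)
f=np.load('pics/scene1.npz'); P=cloud(f['d'],f['K'],f['E']); q=P[(P[...,2]>120)&(P[...,2]<200)&(P[...,1]>150)&(P[...,0]>580)]; print('bottle',q.min(0),q.max(0))
E
```

```text
Traceback (most recent call last):
  File "h.py", line 39, in pose
    s=arm.observe(); m=R.from_quat(s['tcp_rot']).as_matrix(); print('TCP',s['eef_pos'].round(1),'yaw',np.degrees(np.arctan2(m[1,0],m[0,0])).round(2),'tilt',np.degrees(np.arccos(-m[2,2])).round(2),'t',s['t'],'w',s['width'].round(3)); return s,m
                                                                                                                                                                                                                   ^^^^^^^^^^^^^^^^
AttributeError: 'float' object has no attribute 'round'
```

```bash
sed -i "s/s\['width'\].round(3)/round(float(s['width']),3)/" h.py
python3 - <<'E'
from h import *
pose(); s,im,r=wcaps(); save('w2.png',cv2.resize(im,(800,600)))
for o in r: print(*o)
f=np.load('pics/scene1.npz'); P=cloud(f['d'],f['K'],f['E']); q=P[(P[...,2]>120)&(P[...,2]<200)&(P[...,1]>150)&(P[...,0]>580)]; print('bottle',q.min(0),q.max(0))
E
```

```text
TCP [532.2 287.6 253.2] yaw 116.74 tilt 0.14 t 10.65 w 0.537
red [209.  60.] 930 [431.  383.2  17.7 125.3]
red [252.  98.] 888 [487.8 365.9  17.3 125.4]
red [170. 103.] 908 [413.3 326.3  17.5 125.4]
red [211. 141.] 887 [470.  309.   17.4 125.3]
red [253. 180.] 878 [527.3 291.1  17.1 125.5]
blue [294. 140.] 845 [544.4 348.   16.7 125.3]
bottle [683.62306403 226.54589027 120.0822216 ] [763.07867672 304.40427929 195.42955684]
```

View pics/w2.png

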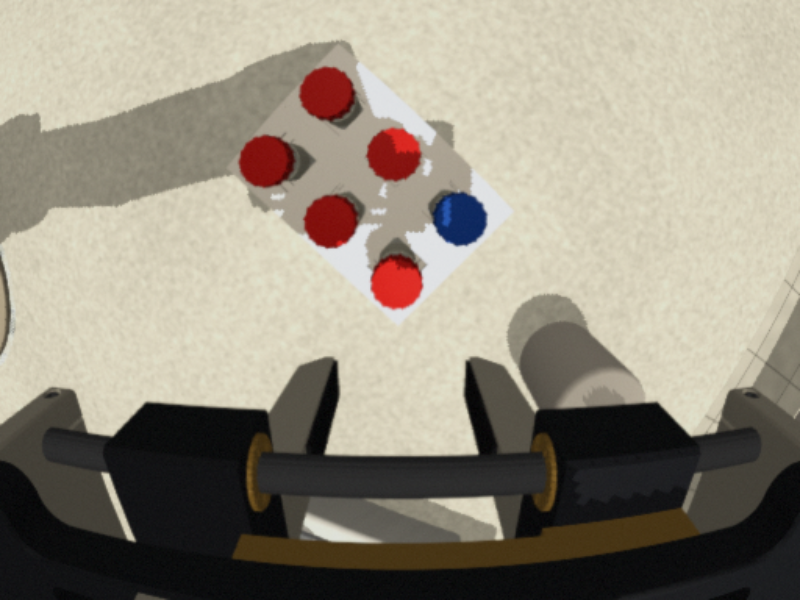

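The wrist view shows the rack undisturbed, with the first tube's cap at (397,282) in front of the fingers and the bottle to the right. All cap radii fit 17 mm. I'll take the cup rims from the stored frames, then grasp.

Run:
```python
from h import *
for n in('top1','scene1'):
    f=np.load('pics/'+n+'.npz'); P=cloud(f['d'],f['K'],f['E'])
    m=(P[...,2]>140)&(P[...,2]<154)&(P[...,1]>-290)&(P[...,1]<30)&(P[...,0]>520)&(P[...,0]<620)
    nn,l,st,ce=cv2.connectedComponentsWithStats(m.astype(np.uint8),connectivity=8)
    for i in range(1,nn):
        if st[i,4]>12:
            q=P[l==i]; (x,y),r=cv2.minEnclosingCircle(q[:,:2].astype(np.float32)); print(n,ce[i].round(),st[i,4],round(x,1),round(y,1),round(r,1),q[:,2].mean().round(1))
```

```text
top1 [253. 194.] 31 568.5 -71.7 22.0 144.7
top1 [269. 193.] 43 568.5 -125.9 21.9 145.2
top1 [284. 193.] 27 568.9 -177.1 21.9 145.0
top1 [307. 193.] 45 567.0 -238.0 21.8 144.6
scene1 [278. 184.] 76 574.8 -17.3 22.2 144.9
scene1 [234. 187.] 75 573.1 -129.0 22.1 144.9
scene1 [256. 186.] 69 574.1 -72.4 22.2 144.6
scene1 [212. 189.] 75 572.2 -184.9 22.5 144.8
scene1 [190. 190.] 73 571.6 -240.2 22.4 144.7
```

>>> {"op": "servo_tool", "data": {"moves": [0,0,0,0.53,-0.28,0,5.0,0,0,0,0,0,2.65,5.0,0,0,0,0,0,2.65,5.0,0,0,0,0,0,2.65,5.0,0,0,0,0,0,2.65,5.0,0,0,0,0,0,2.65,5.0,0,0,0,0,0,2.65,5.0,0,0,0,0,0,0,5.0]}}

```text
t: 11.5
eef_pos: [524.7, 290.3, 90.6]
tcp_rot: [0.523, 0.852, -0.002, -0.001]
ft_force: [-0.3, 0.5, 0.2]
width: 0.538
finger_force: 0.0
```

>>> {"op": "servo_tool", "data": {"moves": [0,0,0,0,0,0,2.5,0,0,0,0,0,0,2.5,0,0,0,0,0,0,2.5,0,0,0,0,0,0,2.5,0,0,0,0,0,0,2.5,0,0,0,0,0,-2.0,2.5,0,0,0,0,0,-3.0,2.5,0,0,0,0,0,-4.0,2.5]}}

```text
t: 12.3
eef_pos: [525.4, 290.1, 183.0]
tcp_rot: [0.523, 0.852, -0.001, -0.001]
ft_force: [0.7, -0.4, -1.0]
width: 0.36
finger_force: 20.0
```

>>> {"op": "servo_tool", "data": {"moves": [0,0,0.118,0,0,-3.3,2.5,0,0,0.118,0,0,-3.3,2.5,0,0,0.118,0,0,-3.3,2.5,0,0,0.118,0,0,-3.3,2.5,0,0,0,-3.5,0.3,0,2.5,0,0,0,-3.5,0.3,0,2.5,0,0,0,-3.5,0.3,0,2.5,0,0,0,-3.5,0.3,0,2.5]}}

```text
t: 13.1
eef_pos: [537.6, 149.2, 315.4]
tcp_rot: [0.708, 0.706, 0.0, 0.0]
ft_force: [0.1, -0.3, -1.0]
width: 0.361
finger_force: 20.0
```

>>> {"op": "servo_tool", "data": {"moves": [0,0,0,-3.9,0.35,0,2.5,0,0,0,-3.9,0.35,0,2.5,0,0,0,-3.9,0.35,0,2.5,0,0,0,-3.9,0.35,0,2.5,0,0,0,-3.9,0.35,0,2.5,0,0,0,-3.9,0.35,0,2.5,0,0,0,-3.9,0.35,0,2.5,0,0,0,-3.9,0.35,0,2.5]}}

```text
t: 13.9
eef_pos: [565.0, -163.0, 315.4]
tcp_rot: [0.708, 0.706, 0.0, 0.0]
ft_force: [-0.2, -0.2, -0.9]
width: 0.363
finger_force: 20.0
```

>>> {"op": "servo_tool", "data": {"moves": [0,0,0,-2.6,0.1,0,2.5,0,0,0,-2.6,0.1,0,2.5,0,0,0,-2.6,0.1,0,2.5,0,0,0,0,0,0,2.5,0,0,0,0,0,0,2.5,0,0,0,0,0,0,2.5,0,0,0,0,0,0,2.5,0,0,0,0,0,0,2.5]}}

```text
t: 14.7
eef_pos: [568.3, -238.5, 314.8]
tcp_rot: [0.707, 0.707, 0.0, 0.0]
ft_force: [0.3, 0.4, -0.6]
width: 0.362
finger_force: 20.0
```

```bash
cat >> h.py <<'E'
def wcups(im,d,K,E):
    P=fcloud(d,K,E); m=(P[...,2]>141)&(P[...,2]<153)&(P[...,1]>-290)&(P[...,1]<30)&(P[...,0]>520)&(P[...,0]<620)&(d>0)
    n,l,st,ce=cv2.connectedComponentsWithStats(m.astype(np.uint8))
    for i in range(1,n):
        if st[i,4]>40:
            q=P[l==i]; (x,y),r=cv2.minEnclosingCircle(q[:,:2].astype(np.float32)); print('cup',ce[i].round(),st[i,4],round(x,1),round(y,1),round(r,1),q[:,2].mean().round(1))
E
python3 - <<'E'
from h import *
pose(); im,d,K,E=shot('wrist'); wcups(im,d,K,E); save('w3.png',cv2.resize(im,(800,600)))
P=fcloud(d,K,E); q=P[(mask(im,'red')>0)&(d>0)]; print('cap',len(q),q.min(0),q.max(0))
im,d,K,E=shot('scene')
for o in caps(im,d,K,E): print(*o)
E
```

```text
TCP [ 568.3 -238.5  314.8] yaw 89.96 tilt 0.01 t 14.7 w 0.362
cup [260.   3.] 112 572.6 -28.6 18.2 146.0
cup [259.  34.] 362 571.5 -72.4 22.1 146.6
cup [259.  81.] 335 570.9 -127.9 21.8 147.1
cup [258. 132.] 325 570.0 -183.7 22.2 147.1
cup [258. 173.] 237 569.3 -240.2 22.0 147.1
cap 3422 [ 5.51924204e+02 -4.68396543e+02  4.06204551e-01] [ 622.44922338 -220.7389074   347.27915712]
[395.5 120.7] 140 [416.9 323.2 123.5] 127.4
[417.5 124.8] 141 [433.8 382.8 123.7] 128.1
[392.9 140.1] 143 [472.3 307.  123.9] 128.9
[415.2 144.4] 146 [490.2 363.9 123.6] 127.8
```

View pics/w3.png

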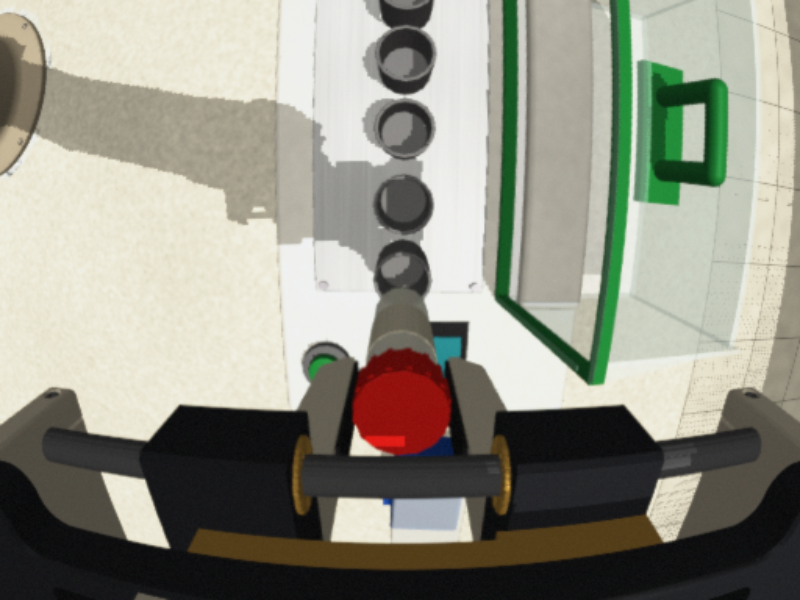

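The wrist view shows the tube hanging straight over cup 1 (cap at 402,405), with the five cups in a column at x≈403. Cup 1 measures (569.3,-240.2) and the spacing is 56 mm as given. I'll lower it.

>>> {"op": "servo_tool", "data": {"moves": [0,0,0,-0.17,0.1,0,2.5,0,0,0,0,0,2.0,2.5,0,0,0,0,0,2.0,2.5,0,0,0,0,0,2.0,2.5,0,0,0,0,0,2.0,2.5,0,0,0,0,0,2.0,2.5,0,0,0,0,0,2.0,2.5,0,0,0,0,0,0,2.5]}}

```text
t: 15.6
eef_pos: [567.8, -240.7, 192.2]
tcp_rot: [0.708, 0.706, -0.001, -0.002]
ft_force: [0.2, 0.3, 0.1]
width: 0.361
finger_force: 20.0
```

>>> {"op": "servo_tool", "data": {"moves": [0,0,0,0,0,0.4,2.5,0,0,0,0,0,0.4,2.5,0,0,0,0,0,0.4,2.5,0,0,0,0,0,0.3,2.5,0,0,0,0,0,0,2.5,0,0,0,0,0,0,2.5,0,0,0,0,0,0,2.5,0,0,0,0,0,0,2.5]}}

```text
t: 16.4
eef_pos: [569.5, -241.3, 180.1]
tcp_rot: [0.708, 0.706, 0.0, 0.0]
ft_force: [0.5, 0.0, 4.1]
width: 0.361
finger_force: 20.0
```

>>> {"op": "servo_tool", "data": {"moves": [0,0,0,0,0,0,4.8,0,0,0,0,0,0,4.8,0,0,0,0,0,0,4.8,0,0,0,0,0,0,4.8,0,0,0,0,0,-1.8,4.8,0,0,0,0,0,-1.8,4.8,0,0,0,0,0,-1.8,4.8,0,0,0,0,0,-1.8,4.8]}}

```text
t: 17.2
eef_pos: [568.9, -241.1, 252.2]
tcp_rot: [0.708, 0.706, -0.0, -0.0]
ft_force: [-0.4, -0.8, 0.9]
width: 0.517
finger_force: 0.0
```

>>> {"op": "servo_tool", "data": {"moves": [0,0,0,4.2,-0.75,0,5.0,0,0,0,4.2,-0.75,0,5.0,0,0,0,4.2,-0.75,0,5.0,0,0,0,4.2,-0.75,0,5.0,0,0,0,4.2,-0.75,0,5.0,0,0,0,4.2,-0.75,0,5.0,0,0,0,4.2,-0.75,0,5.0,0,0,0,4.2,-0.75,0,5.0]}}

```text
t: 18.0
eef_pos: [509.2, 96.6, 251.7]
tcp_rot: [0.708, 0.706, 0.0, 0.0]
ft_force: [0.7, -0.1, -0.0]
width: 0.538
finger_force: 0.0
```

>>> {"op": "servo_tool", "data": {"moves": [0,0,0,4.28,-0.8,0,5.0,0,0,0,4.28,-0.8,0,5.0,0,0,0,4.28,-0.8,0,5.0,0,0,0,4.28,-0.8,0,5.0,0,0,0,4.28,-0.8,0,5.0,0,0,-0.145,0,0,0,5.0,0,0,-0.145,0,0,0,5.0,0,0,-0.145,0,0,0,5.0]}}

```text
t: 18.8
eef_pos: [469.7, 309.7, 251.4]
tcp_rot: [0.536, 0.844, -0.0, -0.0]
ft_force: [0.1, -0.1, -0.7]
width: 0.537
finger_force: 0.0
```

```bash
cat >> h.py <<'E'
def aim(x,y,z=None):
    s,m=pose(); t=m.T@(np.array([x,y,s['eef_pos'][2] if z is None else z])-s['eef_pos'])/10; print('to',(x,y,z),'tool cm',t.round(2))
E
python3 - <<'E'
from h import *
s,im,r=wcaps()
for o in r: print(*o)
c=min((o for o in r if o[0]=='red'),key=lambda o:np.hypot(o[3][0]-470,o[3][1]-309)); aim(c[3][0],c[3][1],94)
im,d,K,E=shot('scene')
for o in caps(im,d,K,E): print(*o)
E
```

```text
red [253. 104.] 901 [430.4 383.5  17.  125.3]
red [296. 145.] 889 [487.7 365.9  17.4 125.4]
red [213. 148.] 895 [412.8 326.9  17.1 125.4]
red [256. 186.] 889 [469.7 309.1  16.9 125.5]
blue [335. 183.] 834 [544.8 348.5  17.6 125.3]
TCP [469.9 309.2 251.4] yaw 115.67 tilt 0.04 t 18.85 w 0.54
to (np.float64(469.7), np.float64(309.1), 94) tool cm [ 0.   -0.02 15.74]
[395.5 120.7] 140 [415.8 325.3 122.8] 126.2
[415.2 124.4] 64 [508.  307.8 302.4] 342.6
[393.3 140.1] 154 [472.8 306.8 124.1] 128.1
[415.2 144.4] 147 [489.7 364.7 124. ] 128.4
[186.  183.1] 170 [ 572.5 -241.5  209.6] 214.4
```

>>> {"op": "servo_tool", "data": {"moves": [0,0,0,0,0,2.62,5.0,0,0,0,0,0,2.62,5.0,0,0,0,0,0,2.62,5.0,0,0,0,0,0,2.62,5.0,0,0,0,0,0,2.62,5.0,0,0,0,0,0,2.62,5.0,0,0,0,0,0,0,5.0,0,0,0,0,0,0,5.0]}}

```text
t: 19.7
eef_pos: [470.1, 309.1, 94.6]
tcp_rot: [0.54, 0.842, -0.0, -0.0]
ft_force: [0.2, -0.0, 0.2]
width: 0.535
finger_force: 0.0
```

>>> {"op": "servo_tool", "data": {"moves": [0,0,0,0,0,0,2.5,0,0,0,0,0,0,2.5,0,0,0,0,0,0,2.5,0,0,0,0,0,0,2.5,0,0,0,0,0,-2.0,2.5,0,0,0,0,0,-3.0,2.5,0,0,0,0,0,-4.0,2.5,0,0,0,0,0,-4.0,2.5]}}

```text
t: 20.5
eef_pos: [469.8, 308.8, 225.8]
tcp_rot: [0.539, 0.842, -0.0, -0.0]
ft_force: [1.1, 0.2, -1.0]
width: 0.359
finger_force: 20.0
```

>>> {"op": "servo_tool", "data": {"moves": [0,0,0.145,0,0,-3.0,2.5,0,0,0.145,0,0,-3.0,2.5,0,0,0.145,0,0,-3.0,2.5,0,0,0,-4.3,0.9,0,2.5,0,0,0,-4.3,0.9,0,2.5,0,0,0,-4.3,0.9,0,2.5,0,0,0,-4.3,0.9,0,2.5,0,0,0,-4.3,0.9,0,2.5]}}

```text
t: 21.3
eef_pos: [514.6, 92.2, 314.9]
tcp_rot: [0.708, 0.706, 0.0, 0.0]
ft_force: [1.1, 0.1, -0.5]
width: 0.36
finger_force: 20.0
```

>>> {"op": "servo_tool", "data": {"moves": [0,0,0,-4.0,0.8,0,2.5,0,0,0,-4.0,0.8,0,2.5,0,0,0,-4.0,0.8,0,2.5,0,0,0,-4.0,0.8,0,2.5,0,0,0,-4.0,0.8,0,2.5,0,0,0,-4.0,0.8,0,2.5,0,0,0,-3.8,0.7,0,2.5,0,0,0,0,0,0,2.5]}}

```text
t: 22.1
eef_pos: [568.8, -190.4, 314.3]
tcp_rot: [0.71, 0.704, -0.001, 0.001]
ft_force: [-0.7, -0.3, -0.4]
width: 0.364
finger_force: 20.0
```

```bash
python3 -c "
from h import *
aim(570.1,-183.9,180)"
```

```text
TCP [ 568.8 -190.4  314.3] yaw 89.45 tilt 0.15 t 22.1 w 0.364
to (570.1, -183.9, 180) tool cm [ 0.68  0.13 13.43]
```

>>> {"op": "servo_tool", "data": {"moves": [0,0,0,0.15,0,0,2.5,0,0,0,0,0,0,2.5,0,0,0,0,0,0,2.5,0,0,0,0,0,0,2.5,0,0,0,0,0,2.0,2.5,0,0,0,0,0,2.0,2.5,0,0,0,0,0,0,2.5,0,0,0,0,0,0,2.5]}}

```text
t: 22.9
eef_pos: [569.3, -182.2, 274.7]
tcp_rot: [0.708, 0.707, -0.0, -0.0]
ft_force: [0.3, 0.2, -0.1]
width: 0.362
finger_force: 20.0
```

```bash
python3 -c "
from h import *
aim(570.1,-183.9,180)"
```

```text
TCP [ 569.3 -182.2  274.7] yaw 89.92 tilt 0.02 t 22.9 w 0.362
to (570.1, -183.9, 180) tool cm [-0.17  0.08  9.47]
```

>>> {"op": "servo_tool", "data": {"moves": [0,0,0,-0.15,0.08,0,2.5,0,0,0,0,0,2.0,2.5,0,0,0,0,0,2.0,2.5,0,0,0,0,0,2.0,2.5,0,0,0,0,0,2.0,2.5,0,0,0,0,0,0.7,2.5,0,0,0,0,0,0.6,2.5,0,0,0,0,0,0,2.5]}}

```text
t: 23.7
eef_pos: [570.5, -184.3, 181.9]
tcp_rot: [0.708, 0.706, 0.0, 0.0]
ft_force: [0.1, 0.1, -1.4]
width: 0.362
finger_force: 20.0
```

>>> {"op": "servo_tool", "data": {"moves": [0,0,0,0,0,0.2,2.5,0,0,0,0,0,0,2.5,0,0,0,0,0,0,2.5,0,0,0,0,0,0,2.5,0,0,0,0,0,0,2.5,0,0,0,0,0,0,2.5,0,0,0,0,0,0,2.5,0,0,0,0,0,0,2.5]}}

```text
t: 24.5
eef_pos: [570.8, -184.4, 181.2]
tcp_rot: [0.708, 0.706, 0.001, 0.001]
ft_force: [-2.0, 1.3, 7.5]
width: 0.361
finger_force: 20.0
```

>>> {"op": "servo_tool", "data": {"moves": [0,0,0,0,0,0,4.8,0,0,0,0,0,0,4.8,0,0,0,0,0,0,4.8,0,0,0,0,0,0,4.8,0,0,0,0,0,-1.8,4.8,0,0,0,0,0,-1.8,4.8,0,0,0,0,0,-1.8,4.8,0,0,0,0,0,-1.8,4.8]}}

```text
t: 25.3
eef_pos: [569.9, -184.1, 251.9]
tcp_rot: [0.708, 0.706, -0.0, -0.0]
ft_force: [-0.4, 0.1, 0.2]
width: 0.512
finger_force: 0.0
```

>>> {"op": "servo_tool", "data": {"moves": [0,0,0,4.3,-0.65,0,5.0,0,0,0,4.3,-0.65,0,5.0,0,0,0,4.3,-0.65,0,5.0,0,0,0,4.3,-0.65,0,5.0,0,0,0,4.3,-0.65,0,5.0,0,0,0,4.3,-0.65,0,5.0,0,0,0,4.3,-0.65,0,5.0,0,0,0,4.3,-0.65,0,5.0]}}

```text
t: 26.1
eef_pos: [518.2, 161.6, 251.4]
tcp_rot: [0.708, 0.706, 0.0, 0.0]
ft_force: [1.4, -0.3, 0.0]
width: 0.536
finger_force: 0.0
```

>>> {"op": "servo_tool", "data": {"moves": [0,0,0,4.3,-0.65,0,5.0,0,0,0,4.3,-0.65,0,5.0,0,0,0,4.3,-0.65,0,5.0,0,0,0,4.3,-0.65,0,5.0,0,0,0,3.4,-0.5,0,5.0,0,0,-0.145,0,0,0,5.0,0,0,-0.145,0,0,0,5.0,0,0,-0.145,0,0,0,5.0]}}

```text
t: 26.9
eef_pos: [487.7, 366.5, 251.1]
tcp_rot: [0.536, 0.844, -0.0, -0.0]
ft_force: [0.5, -0.2, -0.9]
width: 0.541
finger_force: 0.0
```

```bash
cat >> h.py <<'E'
def look(x,y,z=94):
    s,im,r=wcaps()
    for o in r: print(*o)
    c=min((o for o in r if o[0]=='red'),key=lambda o:np.hypot(o[3][0]-x,o[3][1]-y)); aim(c[3][0],c[3][1],z)
    im,d,K,E=shot('scene')
    for o in caps(im,d,K,E): print(o[2]) if o[2][1]<100 else 0
E
python3 -c "
from h import *
look(487.7,365.9)"
```

```text
red [213. 147.] 898 [431.  384.5  17.1 125.3]
red [256. 185.] 888 [487.8 366.2  17.  125.5]
red [178. 189.] 870 [413.  326.5  17.5 125.4]
blue [296. 220.] 730 [544.2 349.4  17.2 125.2]
TCP [488.  366.1 251.1] yaw 115.66 tilt 0.04 t 26.95 w 0.538
to (np.float64(487.8), np.float64(366.2), 94) tool cm [ 0.02 -0.   15.71]
[ 572.  -184.6  209.4]
[ 572.  -241.2  209. ]
```

>>> {"op": "servo_tool", "data": {"moves": [0,0,0,0,0,2.62,5.0,0,0,0,0,0,2.62,5.0,0,0,0,0,0,2.62,5.0,0,0,0,0,0,2.62,5.0,0,0,0,0,0,2.62,5.0,0,0,0,0,0,2.62,5.0,0,0,0,0,0,0,5.0,0,0,0,0,0,0,5.0]}}

```text
t: 27.8
eef_pos: [488.1, 366.0, 94.3]
tcp_rot: [0.54, 0.842, -0.0, -0.0]
ft_force: [0.1, -0.1, 0.1]
width: 0.538
finger_force: 0.0
```

>>> {"op": "servo_tool", "data": {"moves": [0,0,0,0,0,0,2.5,0,0,0,0,0,0,2.5,0,0,0,0,0,0,2.5,0,0,0,0,0,0,2.5,0,0,0,0,0,-2.0,2.5,0,0,0,0,0,-3.0,2.5,0,0,0,0,0,-4.0,2.5,0,0,0,0,0,-4.0,2.5]}}

```text
t: 28.6
eef_pos: [487.7, 365.7, 225.6]
tcp_rot: [0.539, 0.842, -0.0, -0.0]
ft_force: [0.4, -0.3, -0.9]
width: 0.36
finger_force: 20.0
```

>>> {"op": "servo_tool", "data": {"moves": [0,0,0.145,0,0,-3.0,2.5,0,0,0.145,0,0,-3.0,2.5,0,0,0.145,0,0,-3.0,2.5,0,0,0,-4.2,0.7,0,2.5,0,0,0,-4.2,0.7,0,2.5,0,0,0,-4.2,0.7,0,2.5,0,0,0,-4.2,0.7,0,2.5,0,0,0,-4.2,0.7,0,2.5]}}

```text
t: 29.4
eef_pos: [522.5, 154.2, 314.6]
tcp_rot: [0.708, 0.706, 0.0, 0.0]
ft_force: [1.4, 0.6, -1.0]
width: 0.36
finger_force: 20.0
```

>>> {"op": "servo_tool", "data": {"moves": [0,0,0,-4.0,0.7,0,2.5,0,0,0,-4.0,0.7,0,2.5,0,0,0,-4.0,0.7,0,2.5,0,0,0,-4.0,0.7,0,2.5,0,0,0,-4.0,0.7,0,2.5,0,0,0,-4.0,0.7,0,2.5,0,0,0,-3.0,0.4,0,2.5,0,0,0,-1.4,0.2,0,2.5]}}

```text
t: 30.2
eef_pos: [569.8, -131.5, 314.4]
tcp_rot: [0.709, 0.705, -0.0, 0.0]
ft_force: [0.0, -0.5, -0.3]
width: 0.361
finger_force: 20.0
```

>>> {"op": "servo_tool", "data": {"moves": [0,0,0,0,0,0,2.5,0,0,0,0,0,0,2.5,0,0,0,0,0,0,2.5,0,0,0,0,0,2.0,2.5,0,0,0,0,0,2.0,2.5,0,0,0,0,0,0,2.5,0,0,0,0,0,0,2.5,0,0,0,0,0,0,2.5]}}

```text
t: 31.0
eef_pos: [570.7, -127.5, 275.3]
tcp_rot: [0.707, 0.707, 0.0, 0.001]
ft_force: [0.5, 0.1, -0.8]
width: 0.361
finger_force: 20.0
```

```bash
python3 -c "
from h import *
aim(570.9,-127.9,180)"
```

```text
TCP [ 570.7 -127.5  275.3] yaw 89.94 tilt 0.08 t 31.0 w 0.361
to (570.9, -127.9, 180) tool cm [-0.04  0.    9.53]
```

>>> {"op": "servo_tool", "data": {"moves": [0,0,0,0,0,2.0,2.5,0,0,0,0,0,2.0,2.5,0,0,0,0,0,2.0,2.5,0,0,0,0,0,2.0,2.5,0,0,0,0,0,0.8,2.5,0,0,0,0,0,0.5,2.5,0,0,0,0,0,0.2,2.5,0,0,0,0,0,0,2.5]}}

```text
t: 31.8
eef_pos: [570.9, -128.3, 181.1]
tcp_rot: [0.708, 0.706, 0.001, 0.001]
ft_force: [-2.6, 0.5, 6.5]
width: 0.364
finger_force: 20.0
```

>>> {"op": "servo_tool", "data": {"moves": [0,0,0,0,0,0,4.8,0,0,0,0,0,0,4.8,0,0,0,0,0,0,4.8,0,0,0,0,0,0,4.8,0,0,0,0,0,-1.8,4.8,0,0,0,0,0,-1.8,4.8,0,0,0,0,0,-1.8,4.8,0,0,0,0,0,-1.8,4.8]}}

```text
t: 32.6
eef_pos: [570.0, -128.1, 251.8]
tcp_rot: [0.708, 0.706, -0.0, -0.0]
ft_force: [-0.0, -0.6, -0.2]
width: 0.515
finger_force: 0.0
```

>>> {"op": "servo_tool", "data": {"moves": [0,0,0,4.13,-1.44,0,5.0,0,0,0,4.13,-1.44,0,5.0,0,0,0,4.13,-1.44,0,5.0,0,0,0,4.13,-1.44,0,5.0,0,0,0,4.13,-1.44,0,5.0,0,0,0,4.13,-1.44,0,5.0,0,0,0,4.13,-1.44,0,5.0,0,0,0,4.13,-1.44,0,5.0]}}

```text
t: 33.4
eef_pos: [454.8, 204.0, 251.4]
tcp_rot: [0.708, 0.706, 0.0, 0.0]
ft_force: [1.6, -0.3, 0.2]
width: 0.534
finger_force: 0.0
```

>>> {"op": "servo_tool", "data": {"moves": [0,0,0,4.13,-1.44,0,5.0,0,0,0,4.13,-1.44,0,5.0,0,0,0,4.1,-1.4,0,5.0,0,0,-0.145,0,0,0,5.0,0,0,-0.145,0,0,0,5.0,0,0,-0.145,0,0,0,5.0,0,0,0,0,0,0,5.0,0,0,0,0,0,0,5.0]}}

```text
t: 34.2
eef_pos: [413.2, 326.0, 251.2]
tcp_rot: [0.541, 0.841, -0.0, -0.0]
ft_force: [0.1, -0.8, -0.2]
width: 0.539
finger_force: 0.0
```

```bash
python3 -c "
from h import *
look(413,326.5)"
```

```text
red [295. 142.] 882 [430.1 383.8  17.1 125.3]
red [256. 184.] 889 [412.5 326.8  16.9 125.4]
blue [370. 215.] 707 [544.1 348.5  16.9 125.2]
TCP [413.2 326.  251.2] yaw 114.56 tilt 0.0 t 34.25 w 0.537
to (np.float64(412.5), np.float64(326.8), 94) tool cm [ 0.1  -0.03 15.72]
[ 571.9 -128.3  209.8]
[ 571.6 -184.1  208.9]
[ 571.5 -241.5  209.5]
```

>>> {"op": "servo_tool", "data": {"moves": [0,0,0,0.1,0,2.62,5.0,0,0,0,0,0,2.62,5.0,0,0,0,0,0,2.62,5.0,0,0,0,0,0,2.62,5.0,0,0,0,0,0,2.62,5.0,0,0,0,0,0,2.62,5.0,0,0,0,0,0,0,5.0,0,0,0,0,0,0,5.0]}}

```text
t: 35.1
eef_pos: [412.5, 327.2, 94.2]
tcp_rot: [0.539, 0.842, -0.0, -0.0]
ft_force: [-1.3, 0.1, 0.7]
width: 0.54
finger_force: 0.0
```

>>> {"op": "servo_tool", "data": {"moves": [0,0,0,0,0,0,2.5,0,0,0,0,0,0,2.5,0,0,0,0,0,0,2.5,0,0,0,0,0,0,2.5,0,0,0,0,0,-2.0,2.5,0,0,0,0,0,-3.0,2.5,0,0,0,0,0,-4.0,2.5,0,0,0,0,0,-4.0,2.5]}}

```text
t: 35.9
eef_pos: [412.2, 326.7, 225.5]
tcp_rot: [0.539, 0.842, -0.0, -0.0]
ft_force: [-0.0, 0.4, -0.5]
width: 0.362
finger_force: 20.0
```

>>> {"op": "servo_tool", "data": {"moves": [0,0,0.145,0,0,-3.0,2.5,0,0,0.145,0,0,-3.0,2.5,0,0,0.145,0,0,-3.0,2.5,0,0,0,-4.1,1.65,0,2.5,0,0,0,-4.1,1.65,0,2.5,0,0,0,-4.1,1.65,0,2.5,0,0,0,-4.1,1.65,0,2.5,0,0,0,-4.1,1.65,0,2.5]}}

```text
t: 36.7
eef_pos: [494.8, 120.1, 314.5]
tcp_rot: [0.708, 0.706, 0.0, 0.0]
ft_force: [1.1, 0.0, 0.4]
width: 0.354
finger_force: 20.0
```

>>> {"op": "servo_tool", "data": {"moves": [0,0,0,-4.0,1.6,0,2.5,0,0,0,-4.0,1.6,0,2.5,0,0,0,-4.0,1.6,0,2.5,0,0,0,-4.0,1.6,0,2.5,0,0,0,-2.2,0.85,0,2.5,0,0,0,-1.2,0.4,0,2.5,0,0,0,0,0,0,2.5,0,0,0,0,0,0,2.5]}}

```text
t: 37.5
eef_pos: [570.4, -70.8, 314.0]
tcp_rot: [0.707, 0.707, 0.0, -0.0]
ft_force: [0.5, 1.1, -0.7]
width: 0.36
finger_force: 20.0
```

>>> {"op": "servo_tool", "data": {"moves": [0,0,0,0,0,0,2.5,0,0,0,0,0,0,2.5,0,0,0,0,0,0,2.5,0,0,0,0,0,2.0,2.5,0,0,0,0,0,2.0,2.5,0,0,0,0,0,0,2.5,0,0,0,0,0,0,2.5,0,0,0,0,0,0,2.5]}}

```text
t: 38.3
eef_pos: [571.4, -72.1, 275.0]
tcp_rot: [0.708, 0.706, 0.0, 0.0]
ft_force: [0.2, 0.7, -1.1]
width: 0.362
finger_force: 20.0
```

```bash
python3 -c "
from h import *
aim(571.6,-72,180)"
```

```text
TCP [571.4 -72.1 275. ] yaw 89.9 tilt 0.08 t 38.3 w 0.362
to (571.6, -72, 180) tool cm [0.01 0.01 9.5 ]
```

>>> {"op": "servo_tool", "data": {"moves": [0,0,0,0,0,2.0,2.5,0,0,0,0,0,2.0,2.5,0,0,0,0,0,2.0,2.5,0,0,0,0,0,2.0,2.5,0,0,0,0,0,0.8,2.5,0,0,0,0,0,0.5,2.5,0,0,0,0,0,0.2,2.5,0,0,0,0,0,0,2.5]}}

```text
t: 39.1
eef_pos: [571.6, -72.4, 180.8]
tcp_rot: [0.708, 0.706, 0.001, 0.001]
ft_force: [-1.7, 0.4, 5.5]
width: 0.361
finger_force: 20.0
```

>>> {"op": "servo_tool", "data": {"moves": [0,0,0,0,0,0,4.8,0,0,0,0,0,0,4.8,0,0,0,0,0,0,4.8,0,0,0,0,0,0,4.8,0,0,0,0,0,-1.8,4.8,0,0,0,0,0,-1.8,4.8,0,0,0,0,0,-1.8,4.8,0,0,0,0,0,-1.8,4.8]}}

```text
t: 39.9
eef_pos: [570.7, -72.2, 251.7]
tcp_rot: [0.708, 0.706, -0.0, -0.0]
ft_force: [0.3, -0.2, 0.4]
width: 0.515
finger_force: 0.0
```

>>> {"op": "servo_tool", "data": {"moves": [0,0,0,4.15,-1.28,0,5.0,0,0,0,4.15,-1.28,0,5.0,0,0,0,4.15,-1.28,0,5.0,0,0,0,4.15,-1.28,0,5.0,0,0,0,4.15,-1.28,0,5.0,0,0,0,4.15,-1.28,0,5.0,0,0,0,4.15,-1.28,0,5.0,0,0,0,4.15,-1.28,0,5.0]}}

```text
t: 40.7
eef_pos: [468.4, 261.5, 251.1]
tcp_rot: [0.708, 0.706, 0.0, 0.0]
ft_force: [-0.5, -0.2, -0.5]
width: 0.538
finger_force: 0.0
```

>>> {"op": "servo_tool", "data": {"moves": [0,0,0,4.15,-1.28,0,5.0,0,0,0,4.15,-1.28,0,5.0,0,0,0,4.1,-1.3,0,5.0,0,0,-0.145,0,0,0,5.0,0,0,-0.145,0,0,0,5.0,0,0,-0.145,0,0,0,5.0,0,0,0,0,0,0,5.0,0,0,0,0,0,0,5.0]}}

```text
t: 41.5
eef_pos: [430.9, 383.8, 250.9]
tcp_rot: [0.541, 0.841, -0.0, -0.0]
ft_force: [0.9, 0.3, 0.6]
width: 0.537
finger_force: 0.0
```

```bash
python3 -c "
from h import *
look(430.5,384)"
```

```text
red [256. 185.] 892 [430.7 384.1  17.  125.5]
blue [338. 248.] 326 [546.4 352.2  16.5 125.3]
TCP [430.9 383.8 251. ] yaw 114.56 tilt 0.01 t 41.55 w 0.536
to (np.float64(430.7), np.float64(384.1), 94) tool cm [ 3.00e-02 -1.00e-02  1.57e+01]
[573.9 -73.  209.6]
[ 571.7 -128.4  208.9]
[ 571.8 -184.9  209.6]
[ 571.3 -241.1  209.2]
```

>>> {"op": "servo_tool", "data": {"moves": [0,0,0,0,0,2.62,5.0,0,0,0,0,0,2.62,5.0,0,0,0,0,0,2.62,5.0,0,0,0,0,0,2.62,5.0,0,0,0,0,0,2.62,5.0,0,0,0,0,0,2.62,5.0,0,0,0,0,0,0,5.0,0,0,0,0,0,0,5.0]}}

```text
t: 42.4
eef_pos: [430.6, 384.1, 94.0]
tcp_rot: [0.539, 0.842, -0.0, -0.0]
ft_force: [-1.2, -0.1, 0.2]
width: 0.539
finger_force: 0.0
```

>>> {"op": "servo_tool", "data": {"moves": [0,0,0,0,0,0,2.5,0,0,0,0,0,0,2.5,0,0,0,0,0,0,2.5,0,0,0,0,0,0,2.5,0,0,0,0,0,-2.0,2.5,0,0,0,0,0,-3.0,2.5,0,0,0,0,0,-4.0,2.5,0,0,0,0,0,-4.0,2.5]}}

```text
t: 43.2
eef_pos: [430.4, 383.7, 225.3]
tcp_rot: [0.539, 0.842, -0.0, -0.0]
ft_force: [1.0, 0.2, -1.0]
width: 0.358
finger_force: 20.0
```

>>> {"op": "servo_tool", "data": {"moves": [0,0,0.145,0,0,-3.0,2.5,0,0,0.145,0,0,-3.0,2.5,0,0,0.145,0,0,-3.0,2.5,0,0,0,-4.1,1.45,0,2.5,0,0,0,-4.1,1.45,0,2.5,0,0,0,-4.1,1.45,0,2.5,0,0,0,-4.1,1.45,0,2.5,0,0,0,-4.1,1.45,0,2.5]}}

```text
t: 44.0
eef_pos: [502.9, 177.1, 314.3]
tcp_rot: [0.708, 0.706, 0.0, 0.0]
ft_force: [-0.2, 0.1, -1.1]
width: 0.36
finger_force: 20.0
```

>>> {"op": "servo_tool", "data": {"moves": [0,0,0,-4.0,1.42,0,2.5,0,0,0,-4.0,1.42,0,2.5,0,0,0,-4.0,1.42,0,2.5,0,0,0,-4.0,1.42,0,2.5,0,0,0,-2.2,0.8,0,2.5,0,0,0,-1.3,0.4,0,2.5,0,0,0,0,0,0,2.5,0,0,0,0,0,0,2.5]}}

```text
t: 44.8
eef_pos: [570.8, -14.9, 313.8]
tcp_rot: [0.707, 0.707, 0.0, -0.0]
ft_force: [-0.1, 0.2, -1.3]
width: 0.361
finger_force: 20.0
```

>>> {"op": "servo_tool", "data": {"moves": [0,0,0,0,0,0,2.5,0,0,0,0,0,0,2.5,0,0,0,0,0,0,2.5,0,0,0,0,0,2.0,2.5,0,0,0,0,0,2.0,2.5,0,0,0,0,0,0,2.5,0,0,0,0,0,0,2.5,0,0,0,0,0,0,2.5]}}

```text
t: 45.6
eef_pos: [571.8, -16.1, 274.8]
tcp_rot: [0.708, 0.706, 0.0, 0.0]
ft_force: [-0.8, -0.2, -0.5]
width: 0.361
finger_force: 20.0
```

```bash
python3 -c "
from h import *
aim(572.4,-16,180)"
```

```text
TCP [571.8 -16.1 274.8] yaw 89.9 tilt 0.07 t 45.6 w 0.361
to (572.4, -16, 180) tool cm [0.01 0.05 9.48]
```

>>> {"op": "servo_tool", "data": {"moves": [0,0,0,0,0.04,2.0,2.5,0,0,0,0,0,2.0,2.5,0,0,0,0,0,2.0,2.5,0,0,0,0,0,2.0,2.5,0,0,0,0,0,0.8,2.5,0,0,0,0,0,0.5,2.5,0,0,0,0,0,0.2,2.5,0,0,0,0,0,0,2.5]}}

```text
t: 46.4
eef_pos: [572.5, -16.2, 180.7]
tcp_rot: [0.708, 0.706, 0.001, 0.001]
ft_force: [-1.7, 0.9, 7.5]
width: 0.364
finger_force: 20.0
```

>>> {"op": "servo_tool", "data": {"moves": [0,0,0,0,0,0,4.8,0,0,0,0,0,0,4.8,0,0,0,0,0,0,4.8,0,0,0,0,0,0,4.8,0,0,0,0,0,-2.0,4.8,0,0,0,0,0,-2.0,4.8,0,0,0,0,0,-3.0,4.8,0,0,0,0,0,-3.0,4.8]}}

```text
t: 47.2
eef_pos: [571.3, -16.2, 279.6]
tcp_rot: [0.708, 0.706, -0.0, -0.0]
ft_force: [0.6, 0.5, -0.5]
width: 0.519
finger_force: 0.0
```

>>> {"op": "servo_tool", "data": {"moves": [0,0,0,0,0,-3.0,7.5,0,0,0,0,0,-3.0,7.5,0,0,0,0,-2,-2.0,7.5,0,0,0,0,-2,-2.0,7.5,0,0,0.144,0,0,0,7.5,0,0,0.144,0,0,0,7.5,0,0,0.144,0,0,0,7.5,0,0,0.144,0,0,0,7.5]}}

```text
t: 48.0
eef_pos: [531.5, -16.2, 378.9]
tcp_rot: [0.881, 0.474, 0.0, -0.0]
ft_force: [-0.9, 0.5, 0.6]
width: 0.81
finger_force: 0.0
```

>>> {"op": "servo_tool", "data": {"moves": [0,0,0.144,0,0,0,7.5,0,0,0.144,0,0,0,7.5,0,0,0.144,0,0,0,7.5,0,0,0.144,0,0,0,7.5,0,0,0.144,0,0,0,7.5,0,0,0.144,0,0,0,7.5,0,0,0.144,0,0,0,7.5,0,0,0,0,0,0,7.5]}}

```text
t: 48.8
eef_pos: [531.5, -16.0, 378.7]
tcp_rot: [1.0, -0.009, -0.0, 0.0]
ft_force: [-0.3, -0.1, -0.3]
width: 0.811
finger_force: 0.0
```

Run:
```python
from h import *
aim(720,-130,340)
im,d,K,E=shot('wrist'); P=fcloud(d,K,E); save('w4.png',cv2.resize(im,(800,600)))
m=(mask(im,'green')>0)&(d>0)&(P[...,2]>255)&(P[...,1]>-180)&(P[...,1]<-80); q=P[m]; print(len(q),q.min(0),q.max(0)); b=q[q[:,2]>q[:,2].max()-14]; print('bar',b.min(0),b.max(0),b.mean(0))
f=shot('scene')
for o in caps(*f): print(o[2])
```

```text
TCP [531.5 -16.  378.7] yaw -0.99 tilt 0.02 t 48.8 w 0.811
to (720, -130, 340) tool cm [19.04 11.07  3.87]
852 [ 679.53119832 -179.8277394   255.0012131 ] [720.66692748 -80.286783   297.90632879]
bar [ 712.73014294 -154.24609774  291.17399324] [ 720.66692748 -108.02273547  297.90632879] [ 715.59611249 -136.08870498  294.92436729]
[574.1 -16.8 209.6]
[574.3 -72.9 209.3]
[ 571.8 -128.3  209.5]
[ 571.6 -183.8  209.5]
[ 571.5 -241.2  208.9]
```

View pics/w4.png

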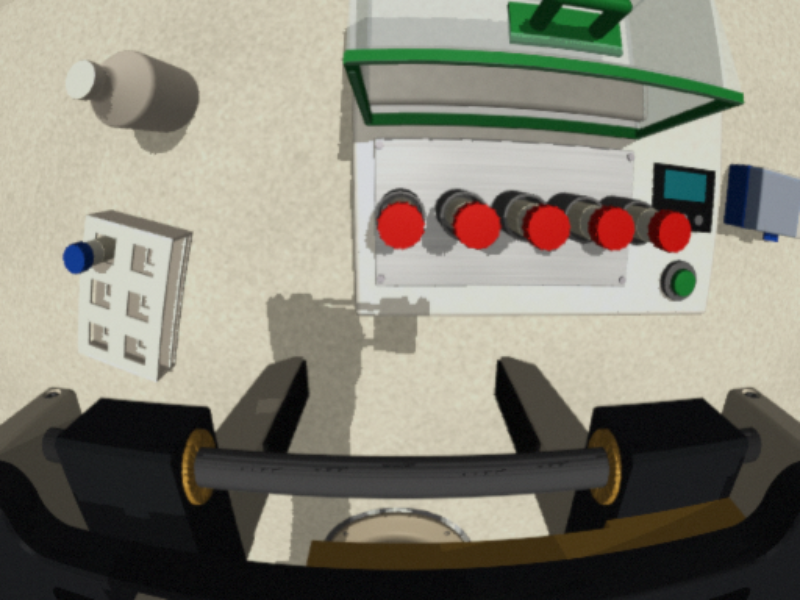

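All five red caps stand in the row of cups (tops at 209 mm). The blank is upright in the rack, and the hood handle is at about (575,20). I'll go above the handle.

>>> {"op": "servo_tool", "data": {"moves": [0,0,0,3.8,2.22,0,7.5,0,0,0,3.8,2.22,0,7.5,0,0,0,3.8,2.22,0,7.5,0,0,0,3.8,2.22,0,7.5,0,0,0,3.8,2.22,0,7.5,0,0,0,0,0,0,7.5,0,0,0,0,0,0,7.5,0,0,0,0,0,0,7.5]}}

```text
t: 49.7
eef_pos: [719.3, -129.5, 378.7]
tcp_rot: [1.0, -0.007, -0.0, -0.0]
ft_force: [-0.3, 0.4, 0.9]
width: 0.809
finger_force: 0.0
```

Run:
```python
from h import *
im,d,K,E=shot('wrist'); P=fcloud(d,K,E); save('w5.png',cv2.resize(im,(800,600)))
m=(mask(im,'green')>0)&(d>0)&(P[...,2]>255)&(P[...,1]>-180)&(P[...,1]<-80); q=P[m]; b=q[q[:,2]>q[:,2].max()-10]; print('bar',b.min(0),b.max(0),b.mean(0))
aim(720,-130,270)
```

```text
bar [ 714.71098016 -156.22747792  287.93040368] [ 725.02167704 -103.02300637  297.86310433] [ 720.45447996 -129.47319186  294.95667147]
TCP [ 719.2 -129.3  379.2] yaw -0.76 tilt 0.04 t 49.75 w 0.808
to (720, -130, 270) tool cm [ 0.08  0.08 10.92]
```

>>> {"op": "servo_tool", "data": {"moves": [0,0,0,0.08,0,1.8,7.5,0,0,0,0,0,1.8,7.5,0,0,0,0,0,1.8,7.5,0,0,0,0,0,1.8,7.5,0,0,0,0,0,1.8,7.5,0,0,0,0,0,1.8,7.5,0,0,0,0,0,0,7.5,0,0,0,0,0,0,7.5]}}

```text
t: 50.55
eef_pos: [720.5, -129.4, 271.9]
tcp_rot: [1.0, -0.007, 0.0, -0.0]
ft_force: [0.0, -0.5, 0.4]
width: 0.807
finger_force: 0.0
```

>>> {"op": "servo_tool", "data": {"moves": [0,0,0,0,0,0,4.0,0,0,0,0,0,0,4.0,0,0,0,0,0,0,4.0,0,0,0,0,0,0,4.0,0,0,0,0,0,0,4.0,0,0,0,0,0,0,4.0,0,0,0,0,0,0,4.0,0,0,0,0,0,0,4.0]}}

```text
t: 51.35
eef_pos: [721.0, -129.8, 271.5]
tcp_rot: [1.0, -0.008, 0.0, -0.0]
ft_force: [-1.4, 1.5, 6.1]
width: 0.575
finger_force: 20.0
```

Run:
```python
import numpy as np
r=np.hypot(22,3.5);a=np.arctan2(3.5,22)
ph=np.linspace(1.7,0,25); x=-r*np.cos(a+ph); z=r*np.sin(a+ph)
print(np.c_[ph[1:],np.diff(x),-np.diff(z),x[1:],z[1:]].round(2).tolist())
from h import *
pose()
```

```text
[[1.63, -1.53, -0.39, 4.78, 21.76], [1.56, -1.55, -0.28, 3.23, 22.04], [1.49, -1.57, -0.17, 1.66, 22.21], [1.42, -1.58, -0.06, 0.08, 22.28], [1.35, -1.58, 0.05, -1.5, 22.23], [1.27, -1.57, 0.16, -3.07, 22.06], [1.2, -1.55, 0.27, -4.62, 21.79], [1.13, -1.53, 0.38, -6.15, 21.41], [1.06, -1.5, 0.49, -7.65, 20.92], [0.99, -1.46, 0.59, -9.11, 20.33], [0.92, -1.42, 0.7, -10.53, 19.63], [0.85, -1.36, 0.79, -11.89, 18.84], [0.78, -1.3, 0.89, -13.19, 17.95], [0.71, -1.24, 0.98, -14.43, 16.97], [0.64, -1.16, 1.06, -15.6, 15.91], [0.57, -1.09, 1.14, -16.68, 14.76], [0.5, -1.0, 1.22, -17.69, 13.55], [0.43, -0.91, 1.29, -18.6, 12.26], [0.35, -0.82, 1.35, -19.42, 10.91], [0.28, -0.72, 1.4, -20.14, 9.51], [0.21, -0.62, 1.45, -20.77, 8.06], [0.14, -0.52, 1.49, -21.29, 6.57], [0.07, -0.41, 1.52, -21.7, 5.05], [0.0, -0.3, 1.55, -22.0, 3.5]]
TCP [ 721.  -129.8  271.5] yaw -0.86 tilt 0.05 t 51.35 w 0.575
```

>>> {"op": "servo_tool", "data": {"moves": [0,0,0,-1.5,0,-0.4,4.0,0,0,0,-1.55,0,-0.3,4.0,0,0,0,-1.55,0,-0.2,4.0,0,0,0,-1.6,0,-0.05,4.0,0,0,0,-1.6,0,0.05,4.0,0,0,0,-1.55,0,0.15,4.0,0,0,0,-1.55,0,0.3,4.0,0,0,0,-1.55,0,0.4,4.0]}}

```text
t: 52.15
eef_pos: [597.0, -128.0, 272.3]
tcp_rot: [1.0, -0.007, 0.002, 0.0]
ft_force: [2.0, 0.6, 3.8]
width: 0.576
finger_force: 20.0
```

>>> {"op": "servo_tool", "data": {"moves": [0,0,0,-1.5,0,0.5,4.0,0,0,0,-1.45,0,0.6,4.0,0,0,0,-1.4,0,0.7,4.0,0,0,0,-1.35,0,0.8,4.0,0,0,0,-1.3,0,0.9,4.0,0,0,0,-1.25,0,0.95,4.0,0,0,0,-1.15,0,1.05,4.0,0,0,0,-1.1,0,1.15,4.0]}}

```text
t: 52.95
eef_pos: [490.9, -126.5, 204.7]
tcp_rot: [1.0, -0.008, 0.0, -0.0]
ft_force: [3.0, 1.9, -1.9]
width: 0.571
finger_force: 20.0
```

```bash
python3 -c "
from h import *
pose(); print(arm.observe()['ft_force'])"
```

```text
TCP [ 490.9 -126.5  204.7] yaw -0.86 tilt 0.04 t 52.95 w 0.571
[ 2.9652472   1.90946522 -1.87272335]
```

>>> {"op": "servo_tool", "data": {"moves": [0,0,0,-1.0,0,1.2,4.0,0,0,0,-0.9,0,1.3,4.0,0,0,0,-0.8,0,1.35,4.0,0,0,0,-0.7,0,1.4,4.0,0,0,0,-0.65,0,1.45,4.0,0,0,0,-0.5,0,1.5,4.0,0,0,0,-0.4,0,1.5,4.0,0,0,0,-0.3,0,1.4,4.0]}}

```text
t: 53.75
eef_pos: [438.8, -125.7, 93.3]
tcp_rot: [1.0, -0.007, 0.0, 0.0]
ft_force: [-0.7, 4.1, 34.9]
width: 0.574
finger_force: 20.0
```

>>> {"op": "servo_tool", "data": {"moves": [0,0,0,0,0,0.1,4.0,0,0,0,0,0,0.1,4.0,0,0,0,0,0,0,4.0,0,0,0,0,0,0,4.0,0,0,0,0,0,0,7.5,0,0,0,0,0,0,7.5,0,0,0,0,0,0,7.5,0,0,0,0,0,0,7.5]}}

```text
t: 54.55
eef_pos: [439.0, -125.9, 92.0]
tcp_rot: [1.0, -0.008, 0.0, 0.0]
ft_force: [0.6, 0.4, -0.1]
width: 0.799
finger_force: 0.0
```

>>> {"op": "servo_tool", "data": {"moves": [0,0,0,0,0,-3,7.5,0,0,0,0,0,-3,7.5,0,0,0,0,0,-3,7.5,0,0,0,0,0,-4,7.5,0,0,0,0,0,0,0,0,0,0,0,0,0,0,0,0,0,0,0,0,0,0,0,0,0,0,0,0]}}

```text
t: 55.35
eef_pos: [438.1, -125.6, 220.8]
tcp_rot: [1.0, -0.008, -0.001, -0.0]
ft_force: [-0.9, 0.9, 0.6]
width: 0.511
finger_force: 0.0
```

Run:
```python
from h import *
im,d,K,E=shot('wrist'); P=fcloud(d,K,E); save('w6.png',cv2.resize(im,(800,600)))
m=(mask(im,'green')>0)&(d>0)&(abs(P[...,1]+338)<30)&(P[...,2]>70); q=P[m]; print('button',len(q),q.min(0),q.max(0),np.percentile(q[:,2],[10,50,90]))
t=q[q[:,2]>92]; print(cv2.minEnclosingCircle(t[:,:2].astype(np.float32)) if len(t) else 0)
m=(mask(im,'green')>0)&(d>0)&(abs(P[...,0]-437)<25)&(abs(P[...,1]+126)<35); q=P[m]; print('handle',q.min(0),q.max(0))
for n in('top','scene'):
    for o in caps(*shot(n),'green'): print(n,*o)
pose()
```

```text
Traceback (most recent call last):
ValueError: zero-size array to reduction operation minimum which has no identity
```

View pics/w6.png

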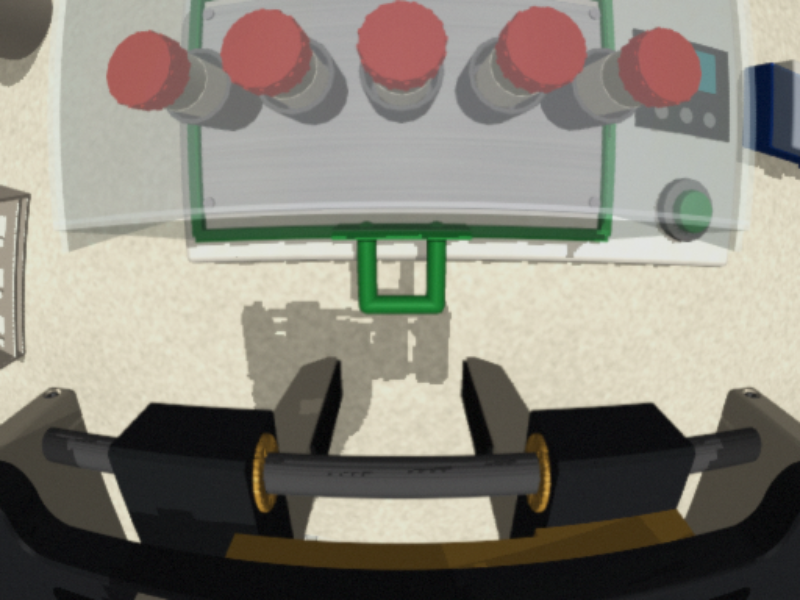

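The hood is shut with the handle back at (402,303), exactly as in the first picture. All five red caps are under it, and the button is visible at (690,210). Now I'll go above the button with closed fingers, turned 90° to keep the gripper body clear of the hood.

>>> {"op": "servo_tool", "data": {"moves": [0,0,0,0,0,-4,0,0,0,0,0,0,-4,0,0,0,0,1.25,4.2,0,0,0,0,0,1.25,4.2,0,0,0,0,0,1.25,4.2,0,0,0,0,0,1.25,4.2,0,0,0,0,0,1.25,4.2,0,0,0,0,-0.144,0,0,0,0]}}

```text
t: 56.2
eef_pos: [498.0, -342.3, 300.2]
tcp_rot: [0.998, 0.062, -0.001, 0.001]
ft_force: [-0.6, 0.5, -0.3]
width: 0.003
finger_force: 0.0
```

>>> {"op": "servo_tool", "data": {"moves": [0,0,-0.144,0,0,0,0,0,0,-0.144,0,0,0,0,0,0,-0.144,0,0,0,0,0,0,-0.144,0,0,0,0,0,0,-0.144,0,0,0,0,0,0,-0.144,0,0,0,0,0,0,-0.144,0,0,0,0,0,0,-0.144,0,0,0,0]}}

```text
t: 57.0
eef_pos: [497.8, -336.6, 300.5]
tcp_rot: [0.8, 0.6, -0.0, -0.001]
ft_force: [0.0, -0.2, -0.7]
width: 0.004
finger_force: 0.0
```

>>> {"op": "servo_tool", "data": {"moves": [0,0,-0.144,0,0,0,0,0,0,-0.144,0,0,0,0,0,0,0,0,0,0,0,0,0,0,0,0,0,0,0,0,0,0,0,0,0,0,0,0,0,0,0,0,0,0,0,0,0,0,0,0,0,0,0,0,0,0]}}

```text
t: 57.8
eef_pos: [498.1, -336.5, 301.8]
tcp_rot: [0.708, 0.706, -0.0, -0.0]
ft_force: [-0.0, -0.6, 0.7]
width: 0.003
finger_force: 0.0
```

Run:
```python
from h import *
im,d,K,E=shot('wrist'); P=fcloud(d,K,E); save('w7.png',cv2.resize(im,(800,600)))
m=(d>0)&(abs(P[...,0]-497)<22)&(abs(P[...,1]+337)<22)&(P[...,2]>80)&(P[...,2]<115)&(im[...,1]>im[...,0]*1.4); q=P[m]; print('button',len(q))
if len(q): z=np.percentile(q[:,2],80); t=q[abs(q[:,2]-z)<3]; print(q.min(0),q.max(0),z,cv2.minEnclosingCircle(t[:,:2].astype(np.float32)))
for n in('top','scene'):
    for o in caps(*shot(n),'green'): print(n,*o)
aim(497.4,-337,130)
```

```text
button 472
[ 482.2859685  -353.50302641   88.46949655] [ 513.15960598 -323.61547142  100.97032919] 99.44077194696698 ((497.8815612792969, -338.982177734375), 15.526325225830078)
top [339.1 218.2] 73 [ 494.6 -336.7   98.9] 103.3
top [269.8 235.3] 118 [ 451.1 -125.7  116.5] 121.2
scene [232.  144.3] 64 [ 445.1 -126.   115.9] 119.8
scene [154.9 174.1] 98 [ 500.9 -337.2   98.6] 103.3
scene [237.4 224.1] 187 [ 657.8 -129.1  102.8] 108.5
TCP [ 498.1 -336.6  301.8] yaw 89.88 tilt 0.0 t 57.95 w 0.007
to (497.4, -337, 130) tool cm [-0.04 -0.07 17.18]
```

View pics/w7.png

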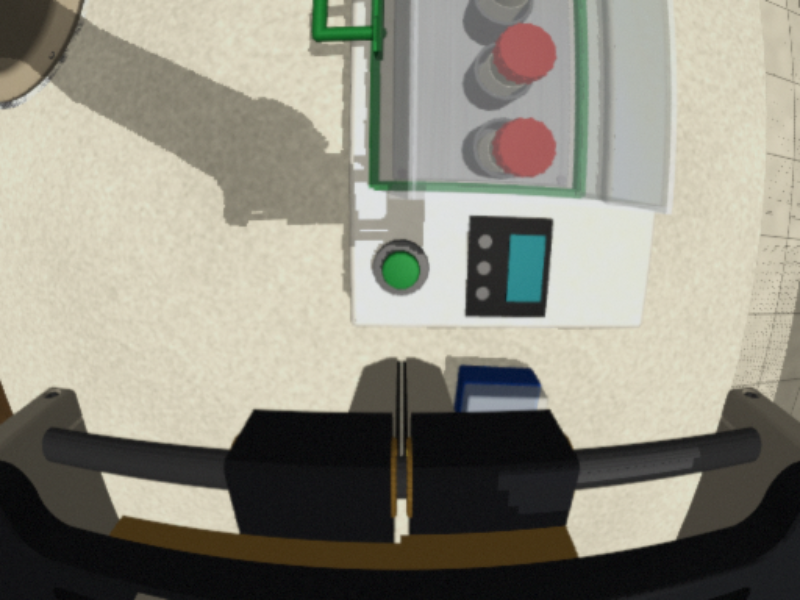

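The button is at (400,270) in the picture, centre (498,-339), top about 98 mm, and clear of the hood. I'll tilt the tool slightly away from the hood and descend.

>>> {"op": "servo_tool", "data": {"moves": [0,0.1,0,0,0,0,0,0,0.1,0,0,0,0,0,0,0,0,-0.62,0,3.04,0,0,0,0,-0.62,0,3.04,0,0,0,0,-0.62,0,3.04,0,0,0,0,-0.62,0,3.04,0,0,0,0,-0.62,0,3.04,0,0,0,0,-0.62,0,3.04,0]}}

```text
t: 58.75
eef_pos: [498.1, -337.0, 114.6]
tcp_rot: [0.704, 0.703, 0.071, -0.07]
ft_force: [0.1, -0.1, -0.7]
width: 0.008
finger_force: 0.0
```

```bash
python3 -c "
from h import *
aim(498,-336.5,95); aim(498,-336.5,100); print(arm.observe()['ft_force'])"
```

```text
TCP [ 498.1 -337.   114.6] yaw 89.88 tilt 11.44 t 58.75 w 0.008
to (498, -336.5, 95) tool cm [-0.34 -0.01  1.93]
TCP [ 498.1 -337.   114.6] yaw 89.88 tilt 11.44 t 58.75 w 0.008
to (498, -336.5, 100) tool cm [-0.24 -0.01  1.44]
[ 0.08031748 -0.11618607 -0.6990494 ]
```

>>> {"op": "servo_tool", "data": {"moves": [0,0,0,-0.08,0,0.4,0,0,0,0,-0.08,0,0.4,0,0,0,0,-0.06,0,0.3,0,0,0,0,-0.06,0,0.3,0,0,0,0,-0.04,0,0.2,0,0,0,0,-0.04,0,0.2,0,0,0,0,-0.02,0,0.1,0,0,0,0,0,0,0,0]}}

```text
t: 59.55
eef_pos: [498.4, -337.1, 96.6]
tcp_rot: [0.704, 0.703, 0.071, -0.07]
ft_force: [-0.6, -0.8, 2.5]
width: 0.006
finger_force: 1.3
```

>>> {"op": "servo_tool", "data": {"moves": [0,0,0,-0.02,0,0.1,0,0,0,0,-0.02,0,0.1,0,0,0,0,-0.02,0,0.1,0,0,0,0,-0.02,0,0.1,0,0,0,0,0,0,0,0,0,0,0,0,0,0,0,0,0,0,0,0,0,0,0,0,0,0,0,0,0]}}

```text
t: 60.35
eef_pos: [498.4, -337.1, 92.7]
tcp_rot: [0.704, 0.703, 0.071, -0.07]
ft_force: [-0.1, -1.0, 7.6]
width: 0.009
finger_force: 4.0
```

>>> {"op": "servo_tool", "data": {"moves": [0,0,0,-0.02,0,0.1,0,0,0,0,-0.02,0,0.1,0,0,0,0,0,0,0,0,0,0,0,0,0,0,0,0,0,0,0,0,0,0,0,0,0,0,0,0,0,0,0,0,0,0,0,0,0,0,0,0,0,0,0]}}

```text
t: 61.15
eef_pos: [498.5, -337.2, 92.1]
tcp_rot: [0.704, 0.703, 0.071, -0.07]
ft_force: [-2.5, 1.0, 21.8]
width: 0.006
finger_force: 11.2
```

The force jumped to 22 N with no further travel, so the button is fully down. I'll retreat and check.

>>> {"op": "servo_tool", "data": {"moves": [0,0,0,0.1,0,-0.5,0,0,0,0,0.2,0,-1,0,0,0,0,0.5,0,-2.5,0,0,0,0,0.6,0,-3,0,0,0,0,0.6,0,-3,0,0,0,0,0.6,0,-3,0,0,0,0,0.6,0,-3,0,0,0,0,0,0,0,0]}}

```text
t: 61.95
eef_pos: [499.1, -338.0, 257.2]
tcp_rot: [0.704, 0.703, 0.071, -0.068]
ft_force: [-0.1, 0.2, 0.4]
width: 0.008
finger_force: 0.0
```

>>> {"op": "servo_tool", "data": {"moves": [0,0,0,-3,0,0,0,0,0,0,-3,0,0,0,0,0,0,-3,0,0,0,0,0,0,0,0,0,0,0,0,0,0,0,0,0,0,0,0,0,0,0,0,0,0,0,0,0,0,0,0,0,0,0,0,0,0]}}

```text
t: 62.75
eef_pos: [498.2, -424.5, 235.7]
tcp_rot: [0.704, 0.703, 0.071, -0.071]
ft_force: [0.1, 0.3, 0.4]
width: 0.006
finger_force: 0.0
```

Run:
```python
from h import *
pose(); print(arm.observe()['ft_force'])
im,d,K,E=shot('scene'); save('s9.png',cv2.resize(im,(800,600)))
for c in('red','green','blue'):
    for o in caps(im,d,K,E,c): print(c,*o)
```

```text
TCP [ 498.2 -424.5  235.7] yaw 89.95 tilt 11.47 t 62.75 w 0.006
[0.07066971 0.33286773 0.42784614]
red [279.  174.7] 80 [580.7 -17.8 230. ] 234.1
red [232.8 178.8] 77 [ 580.1 -126.4  230.1] 233.7
red [255.6 176.7] 77 [580.4 -72.6 229.4] 232.9
red [209.5 180.7] 78 [ 580.3 -181.9  229.6] 233.0
red [185.8 182.5] 67 [ 578.6 -237.1  229.7] 233.1
green [231.6 144.4] 64 [ 445.3 -126.3  115.7] 120.1
green [155.  174.2] 99 [ 499.6 -337.5   97.9] 102.5
green [237.6 224. ] 191 [ 657.8 -129.4  103.5] 109.4
blue [417.6 158.2] 122 [530.7 361.3 123.7] 127.6
blue [ 92.3 236.6] 125 [ 643.4 -521.4   59.3] 66.8
```

View pics/s9.png

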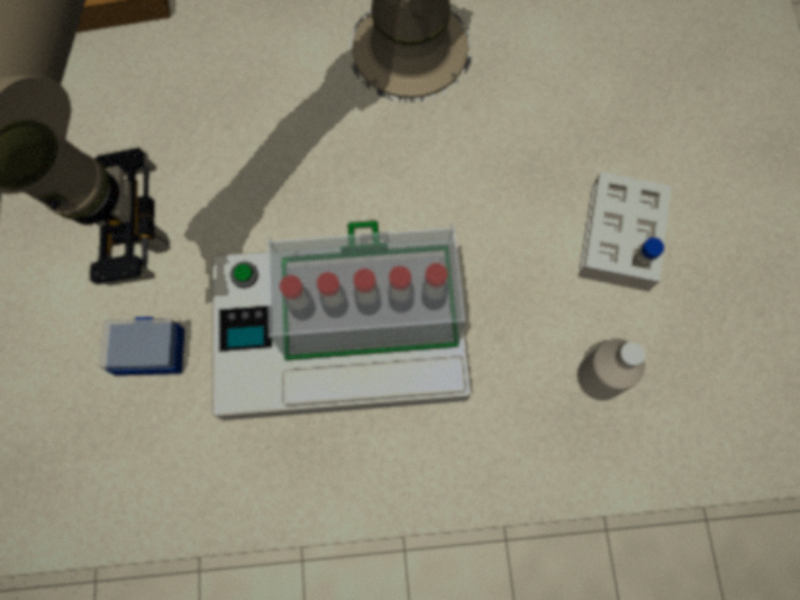

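The scene picture shows the hood shut with five red caps under it (row ~280), the green button up at (243,272), and the blank still upright in the slightly shifted rack (652,248). The bottle and tip box are untouched, and the arm is clear of everything.

```bash
python3 -c "
from station import arm
print(arm.hand_in())"
```

```text
the job is handed in; nothing more can be done
None
```

I handed the job in at about 63 s with all five red-capped tubes in the cups, the hood shut, the start button pressed fully down and released, and the blank, bottle and tip box left in place; the hand-in call returned no verdict.

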